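# Unload the plated armour plates onto the lacing stand

### The job

The armour plates are back in their transit rack and are wanted on the sloped lacing stand: unclip the keeper bar and put it aside, slide each plate up out of its slot and stand it on the stand's ledge, rim up, leaning back flat against the rest, side by side without overlapping. Then clip the keeper bar back on the empty rack, pressed fully home, and let go of everything. The lacquer is fresh, so never let a plate touch the bench, and leave the other things on the bench where they are.

Things in the scene. Friction and masses are not known exactly. Their poses are not given: they have to be found in the camera images.
- rack: Light-blue plastic transit rack, fixed, base 92 (x) x 244 (y) mm. Origin: centre of its underside; z up, y along the row of slots. Four slots at y = -63, -21, 21, 63 mm hold plates upright with their thickness along the rack's y; rims of standing plates are at z = 117 mm. End posts at y = +-97 to +-109 mm carry the keeper bar; clip tops at z = 160 mm
- slot_floor (a point): Middle of the rack's slot floor, z = 12 mm, axes as the rack. Each slot is a pair of upright grooves 8 mm wide that take the plate's side edges and reach 63 mm above this floor: a plate comes free after rising 65 mm. In the middle of the rack the faces of the plates are bare between the grooves
- bar_seat (a point): Where the origin of the clipped keeper bar lies: rack z = 119 mm, axes as the rack. On the end posts, flared ears (2 mm play each side in x, up to 20 mm above this point) guide the bar down onto its seats
- clip_nose (a point): Centre of the rolled nose (9 mm radius) of the sprung steel clip outside the rack's +y post; its mirror image is at -y. The noses overhang the bar's ends by 2 mm and give way outwards: the bar snaps out when lifted straight up with about 10 to 15 N in all, and snaps in when pressed straight down about as hard
- keeper: Keeper bar: aluminium bar 24 (x) x 216 (y) x 8 (z) mm with an upright red grip 14 (x) x 44 (y) mm in the middle, from z = 8 to 36 mm; about 140 g. Origin: centre of the bar's underside; y along the bar. Starts clipped on the rack, at bar_seat, 2 mm above the plates' rims, so that no plate can come out. Stands steadily on the bench, grip up
- plate0: Flat lacquered armour plate (black), 5 (x) x 56 (y) x 105 (z) mm, about 90 g, both faces alike, with a gilt rim bead 8 thick (x) x 8 tall along its whole top edge (z 97 to 105 mm). Origin: middle of the bottom edge; x through the thickness, y along the width, z up to the rim. None if absent. Starts upright in one of the rack's slots
- plate1: Flat lacquered armour plate (dark red), 5 (x) x 56 (y) x 105 (z) mm, about 90 g, both faces alike, with a gilt rim bead 8 thick (x) x 8 tall along its whole top edge (z 97 to 105 mm). Origin: middle of the bottom edge; x through the thickness, y along the width, z up to the rim. None if absent. Starts upright in one of the rack's slots
- plate2: Flat lacquered armour plate (dark blue), 5 (x) x 56 (y) x 105 (z) mm, about 90 g, both faces alike, with a gilt rim bead 8 thick (x) x 8 tall along its whole top edge (z 97 to 105 mm). Origin: middle of the bottom edge; x through the thickness, y along the width, z up to the rim. None if absent. Starts upright in one of the rack's slots
- plate3: Flat lacquered armour plate (dark green), 5 (x) x 56 (y) x 105 (z) mm, about 90 g, both faces alike, with a gilt rim bead 8 thick (x) x 8 tall along its whole top edge (z 97 to 105 mm). Origin: middle of the bottom edge; x through the thickness, y along the width, z up to the rim. None if absent. Starts upright in one of the rack's slots
- stand: Wooden lacing stand, fixed, base 130 (x) x 290 (y) mm. Origin: centre of its underside; z up, y along the ledge, open side to -x. A plate at rest has its origin at about x = -14, z = 63 mm and its z axis leaning 0.42 rad from vertical towards the stand's +x, its width along y. End stops at y = +-139 mm: room for four plates at 66 mm pitch
- ledge_corner (a point): Middle of the inner corner line of ledge and rest (stand x = -12, y = 0, z = 62 mm), axes as the stand. The rest rises 62 mm from it along its slope, leaning back (to +x) 0.42 rad from vertical. The ledge is square to the rest, so it slopes down towards it, is 16 mm deep and ends in a lip 8 mm high
- bead_jar: Small jar, 36 mm across, 50 mm tall, origin under its centre; leave alone
- paste_tin: Steel tin, 60 mm across, 40 mm tall, origin under its centre; leave alone
- hammer: Small hammer lying down, 200 mm long along its x, leave alone
- brush: Brush lying down, 170 mm long along its x, leave alone
- screwdriver: Screwdriver lying down, 170 mm long along its x, leave alone
- ring_bowl: White bowl, 90 mm across, 35 mm tall, origin under its centre; leave alone
- helmet: Miniature black helmet with brass horns, 100 mm across, 80 mm tall, origin under its centre; leave alone

How it is judged (in metres and radians):
On the way, in this order (a step that is already met when the one before it is completed fails the run):
1. the keeper bar is unclipped and off the rack ((z of keeper in the frame of rack above 0.15 m or horizontal distance between keeper and rack above 0.08 m)), for 0.2 s.
2. every plate leans on the stand, side by side (x of plate0 in the frame of stand between -0.033 and -0.006 m and z of plate0 in the frame of stand between 0.056 and 0.078 m and y of plate0 in the frame of stand between -0.118 and 0.118 m and angle between the z axis of plate0 and the z axis of stand, either way round between 0.3 and 0.56 rad and angle between each of plate0, plate1, plate2, plate3's own z axis and vertical below 0.7 rad and angle between the y axis of each of plate0, plate1, plate2, plate3 and the y axis of stand, either way round below 0.14 rad and linear speed of each of plate0, plate1, plate2, plate3 below 0.02 m/s and x of plate1 in the frame of stand between -0.033 and -0.006 m and z of plate1 in the frame of stand between 0.056 and 0.078 m and y of plate1 in the frame of stand between -0.118 and 0.118 m and angle between the z axis of plate1 and the z axis of stand, either way round between 0.3 and 0.56 rad and x of plate2 in the frame of stand between -0.033 and -0.006 m and z of plate2 in the frame of stand between 0.056 and 0.078 m and y of plate2 in the frame of stand between -0.118 and 0.118 m and angle between the z axis of plate2 and the z axis of stand, either way round between 0.3 and 0.56 rad and x of plate3 in the frame of stand between -0.033 and -0.006 m and z of plate3 in the frame of stand between 0.056 and 0.078 m and y of plate3 in the frame of stand between -0.118 and 0.118 m and angle between the z axis of plate3 and the z axis of stand, either way round between 0.3 and 0.56 rad and distance between plate0 and plate1 above 0.05 m and distance between each of plate0, plate1 and plate2 above 0.05 m and distance between each of plate0, plate1, plate2 and plate3 above 0.05 m), for 0.3 s.
At the end, for the whole second after the job is handed in: All plates rim up on the ledge, leaning on the rest (0.30-0.56 rad from the stand's z, within 0.14 rad of the ledge line, origins 50 mm apart or more and within 118 mm of mid-ledge); keeper clipped home (4 mm in height, 6 mm sideways, 0.06 rad); all released and at rest (all of step 2 and z of keeper in the frame of rack between 0.115 and 0.123 m and horizontal distance between keeper and rack below 0.006 m and angle between the y axis of keeper and the y axis of rack, either way round below 0.06 rad and angle between keeper's own z axis and vertical below 0.06 rad and linear speed of keeper below 0.02 m/s); the robot touches nothing.
It fails at once if one of the other things on the bench is moved more than 30 mm (distance of any of bead_jar, paste_tin, hammer, brush, screwdriver, ring_bowl, helmet from where it was at the start of the episode above 0.03 m).
It fails at once if a plate lands on the bench (height (world z) of any of plate0, plate1, plate2, plate3 below 0.008 m).
Of plate0, plate1, plate2, plate3 only 3 to 4 are there at a start; the rules pass over those that are not, and their reading is None.
At some moment in a run one of keeper may be knocked a few centimetres aside while the robot is not near it.
It also fails if it takes over 208 s, if anything falls off the work surface, if the arm or the gripper's body presses on something with over 40 N, if the wrist force passes 120 N, or if a joint passes its speed limit or range.

### The arm

A 6-joint arm with a two-finger parallel gripper is mounted at the origin on the work surface. World frame = base frame: x ahead of the robot, y to its left, z up, the work surface at z = 0. Lengths are in m, angles in degrees, forces in N, time in s.
With the tool pointing down it reaches from about 0.375 to 0.825 m from the base axis. Payload 5.5 kg.
Tool frame: the origin (TCP) lies midway between the tips of the shut fingers; the grasp point (between the pads) lies 19 mm behind it (tcp_to_grasp is the distance from the TCP to the grasp point, in m); z points along the fingers, y is the direction in which the jaws open and shut (so a half turn about z gives the same grasp; the last joint's range is limited). The gripper opens to 85 mm and grips with 20 to 120 N. Pads are 22 mm wide; open, the fingers measure 114 mm over their backs; the gripper's body (76 mm by 85 mm) begins 54 mm behind the grasp point. The pads swing forward as they close: fully open they stand 13 mm farther back than shut.
Start: joints at [66.062, 17.962, -2.699, 69.339, 0, 90], TCP at [0.243, 0.548, 0.231] pointing down, gripper open.
Joint ranges: [-152.73, 152.73], [-39.44, 99.34], [-58.76, 71.6], [-118.89, 123.64], [-81.53, 83.1], [-180, 180]. Speed limits (degrees/s): [136.94, 136.94, 172.46, 180, 180, 180].

### API

Orientations are given as a 3x3 rotation matrix whose columns are the frame's x, y, z axes.
In Python, from rig import read_state, grab_frame, sign_off, search_frame, masks_of, tcp_to_grasp gives the robot as it stands.
- The arm moves only by the shell command python3 -m crank 'ROWS'. ROWS is JSON, a list of rows, each a list of 7 numbers: the shift along the tool's x, y, z in m, then the turn, a rotation vector about the tool's x, y, z in rad, then the opening in per cent of the stroke, from 0 (shut) to 100 (fully open). In form: [[x, y, z, ax, ay, az, fingers], ...]. A call has 1 to 8 rows; each row is the pose to reach, as a shift and turn from the pose commanded when the call began, along the tool's axes at that moment; what a row does not reach only later rows make up. A row lasts 1/8 s, in which the tool goes at most 62.5 mm and 10.7 degrees, less where a joint would pass 70% of its speed; a pose out of reach is approached as far as the arm can. A call with a gripper value outside its range is refused whole. The fingers move at their own pace and stop on an object; the grip force is fixed at half the most. Time passes only in rows, so rows that repeat a pose let the fingers close. It gives the time, the measured TCP pose, the force and the opening at its end, in the units of the state.
- read_state(): the state, without advancing time (a new reading comes with each control period).
- grab_frame(name): name is "scene" or "top" or "wrist"; returns a dict with "img" (420x560x3 uint8, red, green, blue), "fx", "fy", "cx", "cy" (pixels), "R" (3x3) and "t" (3): a world point X has camera coordinates R X + t; the wrist camera has in their place "tool_from_camera" (4x4, takes a point from camera to tool coordinates, whose origin is the TCP and whose axes are the flange's). Camera axes: x right, y down, z forward; pixel columns grow to the right and rows downward; lengths in m; the calibration is good to about 2 mm. A picture is of the moment at which its call begins: read the wrist's pose just before it. There is no depth.
- sign_off(): hands the job in, once; it reports no verdict.
Trained networks look in the newest picture that a camera, given by its name, has taken for a name from the list of things; names that differ only in an ending like _2 or _b are one class to them, and where a whole thing is asked for, a point or a joint stands for the part that bears it (a point fixed in the world has none). Each returns a list of dicts, best first, with "conf" (0 to 1); they miss things now and then, are a little off and sometimes report something else, mostly with a low value. They report only what shows in the picture. A call takes as long as a camera call.
- search_frame(query, camera): "xy" ([column, row] in pixels, amid what is visible of it).
- masks_of(query, camera): "region" (420x560 bool, what is visible of it) and "xy" ([column, row] in pixels, amid what is visible of it).
The state is a dict: "time_s": time; "qpos": joint angles; "qd": joint speeds; "joint_efforts": joint torques, N m; "eef_pos": TCP position; "eef_rot": TCP orientation; "wrist_force": force on the tool from outside, world axes, zero at the start; "moment": the same for the moment, N m; "grip_width": finger opening in m.
Only numpy, scipy, OpenCV 4.12 (cv2) and the standard library are available. Lean on these libraries where they do the work, as an engineer would, in place of code of your own. Each camera call takes 0.05 s, during which the arm holds its last target.

## Working session

There is one attempt and no reset: what is moved stays moved. The work goes in short steps, Python scripts to look and compute and a shell command to move; the robot and the scene stay as the last step left them, time stands still between calls to the robot, and variables do not carry over. Pictures are saved under pics/ and viewed, and the job is handed in when it is done.

```bash
ls -la; mkdir -p pics; python3 - <<'E'
from rig import *
import cv2
s=read_state()
for k,v in s.items(): print(k,v)
print(tcp_to_grasp)
for n in ["scene","top","wrist"]:
    f=grab_frame(n); cv2.imwrite(f"pics/{n}0.png",f["img"][:,:,::-1])
    print(n,{k:v for k,v in f.items() if k!="img"})
E
```

```text
total 12
drwxr-xr-x  3 agent agent 4096 Dec  6 12:52 .
drwxr-xr-x 23 root  root  4096 Dec  6 12:52 ..
drwxr-xr-x  2 agent agent 4096 Dec  6 12:52 pics
time_s 0.0
qpos [ 6.60635986e+01  1.80022258e+01 -2.75370320e+00  6.93386578e+01
 -9.62559037e-04  9.00004363e+01]
qd [-0.07047615  0.01132546  0.08818855  0.05626561 -0.06798722 -0.04925218]
joint_efforts [-5.42913931e-04 -5.39590430e+01  3.39748693e+01  1.92601397e-02
  7.00740713e-06  5.08750844e-06]
eef_pos [0.24321022 0.54788132 0.23045913]
eef_rot [[-9.13993296e-01  4.05728761e-01 -6.54431451e-04]
 [ 4.05729288e-01  9.13992039e-01 -1.51568626e-03]
 [-1.68123734e-05 -1.65084909e-03 -9.99998637e-01]]
wrist_force [-0.12417297 -0.22172775 -0.74646656]
moment [-0.00806122 -0.01835501  0.02756741]
grip_width 0.08528494626701012
0.0187
scene {'fx': 465.5049533341351, 'fy': 465.5049533341351, 'cx': 272.88175134238645, 'cy': 213.15968649217075, 'R': array([[-0.32283058,  0.94641814, -0.0085511 ],
       [ 0.73840275,  0.24620251, -0.62781025],
       [-0.59206571, -0.2089905 , -0.77831945]]), 't': array([ 0.15804615, -0.31061854,  1.70909983])}
top {'fx': 441.7735963049683, 'fy': 441.7735963049683, 'cx': 277.26359872613716, 'cy': 212.24440400979014, 'R': array([[-0.02303642, -0.99973409, -0.00104017],
       [-0.99223581,  0.02299081, -0.12222733],
       [ 0.12221874, -0.00178358, -0.99250159]]), 't': array([0.01759327, 0.55223349, 1.45897785])}
wrist {'fx': 362.0020967750515, 'fy': 362.0020967750515, 'cx': 281.9992003698813, 'cy': 207.55304327990095, 'tool_from_camera': array([[ 7.23274947e-04, -9.54625583e-01, -2.97807779e-01,
         7.63244468e-02],
       [ 9.99999503e-01,  8.94671671e-04, -4.39215785e-04,
        -2.59221579e-04],
       [ 6.85726809e-04, -2.97807314e-01,  9.54625756e-01,
        -1.42868422e-01],
       [ 0.00000000e+00,  0.00000000e+00,  0.00000000e+00,
         1.00000000e+00]])}
```

View pics/scene0.png

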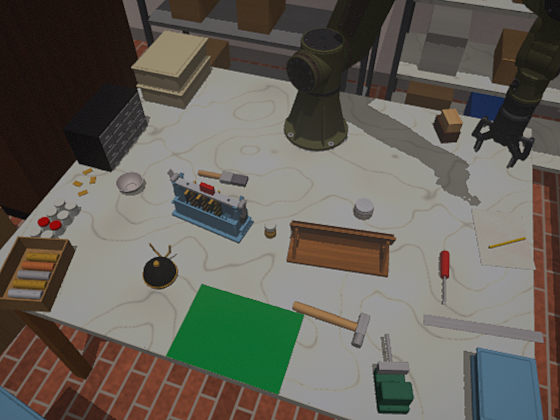

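View pics/top0.png

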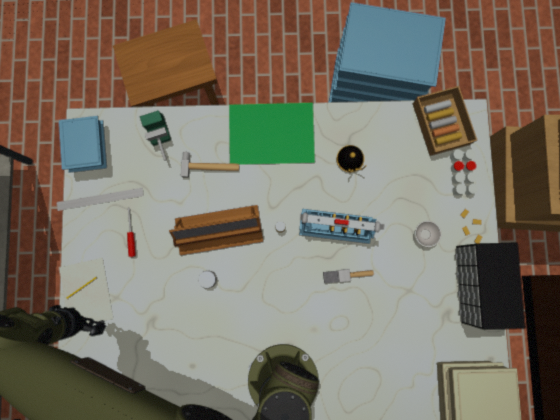

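View pics/wrist0.png

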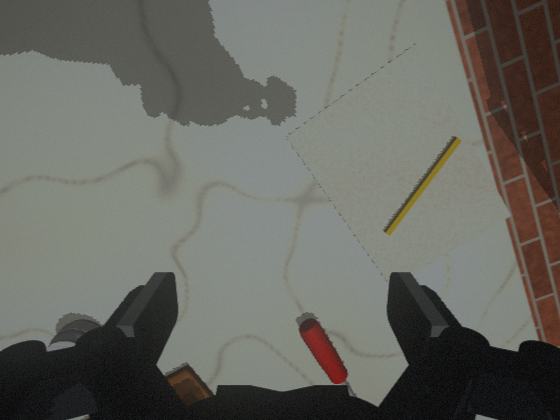

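```bash
python3 - <<'E'
import cv2
t=cv2.imread("pics/top0.png"); s=cv2.imread("pics/scene0.png")
cv2.imwrite("pics/c1.png",cv2.resize(t[185:275,160:300],None,fx=5.5,fy=5.5,interpolation=cv2.INTER_CUBIC))
cv2.imwrite("pics/c2.png",cv2.resize(t[185:290,285:395],None,fx=5.5,fy=5.5,interpolation=cv2.INTER_CUBIC))
cv2.imwrite("pics/c3.png",cv2.resize(s[150:290,150:290],None,fx=4.2,fy=4.2,interpolation=cv2.INTER_CUBIC))
cv2.imwrite("pics/c4.png",cv2.resize(s[190:290,270:410],None,fx=5.5,fy=5.5,interpolation=cv2.INTER_CUBIC))
from rig import *
for cam in ["top","scene"]:
    grab_frame(cam)
    for q in ["rack","stand","keeper","plate0","plate1","plate2","plate3","clip_nose","bead_jar","paste_tin","ring_bowl","brush","hammer","helmet","screwdriver"]:
        r=search_frame(q,cam); print(cam,q,[(round(a["conf"],2),[round(float(v),1) for v in a["xy"]]) for a in r[:4]])
E
```

```text
top rack [(0.92, [335.3, 228.1])]
top stand [(0.96, [215.9, 229.7])]
top keeper [(0.57, [338.9, 220.1])]
top plate0 [(0.58, [331.5, 225.3]), (0.51, [358.6, 227.7]), (0.34, [352.0, 158.0])]
top plate1 [(0.58, [331.5, 225.3]), (0.51, [358.6, 227.7]), (0.34, [352.0, 158.0])]
top plate2 [(0.58, [331.5, 225.3]), (0.51, [358.6, 227.7]), (0.34, [352.0, 158.0])]
top plate3 [(0.58, [331.5, 225.3]), (0.51, [358.6, 227.7]), (0.34, [352.0, 158.0])]
top clip_nose [(0.81, [333.0, 230.0])]
top bead_jar [(0.57, [281.0, 224.8])]
top paste_tin [(0.49, [207.5, 278.0])]
top ring_bowl [(0.7, [422.8, 234.8]), (0.58, [338.4, 231.2])]
top brush [(0.96, [344.2, 272.1]), (0.25, [205.2, 277.9])]
top hammer [(0.56, [198.3, 163.6]), (0.39, [333.1, 230.7])]
top helmet [(0.61, [350.6, 155.2]), (0.25, [358.4, 226.3])]
top screwdriver [(0.59, [128.6, 244.6])]
scene rack [(0.73, [215.2, 216.1])]
scene stand [(0.6, [339.1, 249.0]), (0.5, [362.3, 211.4])]
scene keeper [(0.6, [206.5, 192.1])]
scene plate0 [(0.62, [193.7, 196.3]), (0.52, [204.3, 201.9]), (0.44, [213.8, 208.3])]
scene plate1 [(0.62, [193.7, 196.3]), (0.52, [204.3, 201.9]), (0.44, [213.8, 208.3])]
scene plate2 [(0.62, [193.7, 196.3]), (0.52, [204.3, 201.9]), (0.44, [213.8, 208.3])]
scene plate3 [(0.62, [193.7, 196.3]), (0.52, [204.3, 201.9]), (0.44, [213.8, 208.3])]
scene clip_nose [(0.62, [217.2, 215.7])]
scene bead_jar [(0.76, [267.3, 229.2]), (0.5, [157.5, 274.4]), (0.37, [194.1, 199.4])]
scene paste_tin [(0.6, [362.8, 209.5])]
scene ring_bowl [(0.6, [128.2, 184.6]), (0.56, [217.0, 216.3]), (0.45, [223.8, 175.7]), (0.41, [192.8, 198.2])]
scene brush [(0.78, [226.5, 176.9]), (0.44, [213.0, 210.0])]
scene hammer [(0.8, [338.9, 318.6])]
scene helmet [(0.72, [155.8, 271.1]), (0.66, [125.6, 183.8]), (0.52, [442.9, 272.3])]
scene screwdriver [(0.62, [337.7, 320.8])]
```

View pics/c1.png

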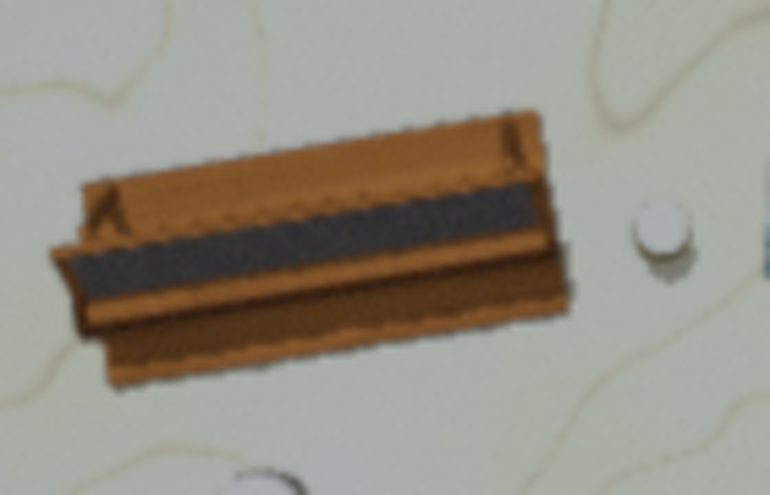

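View pics/c2.png

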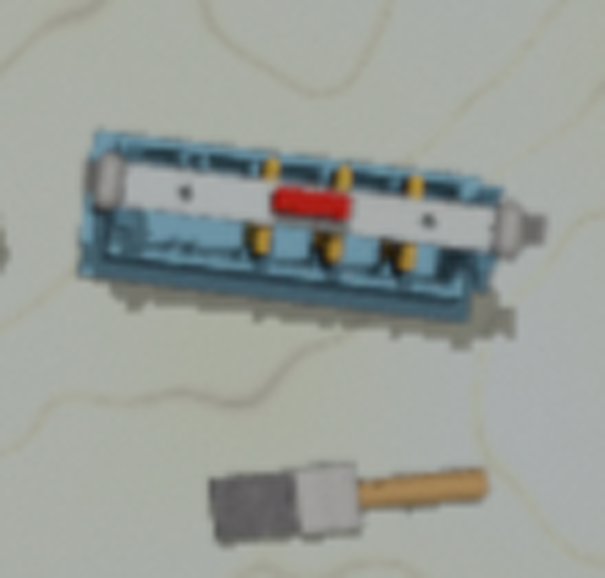

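View pics/c3.png

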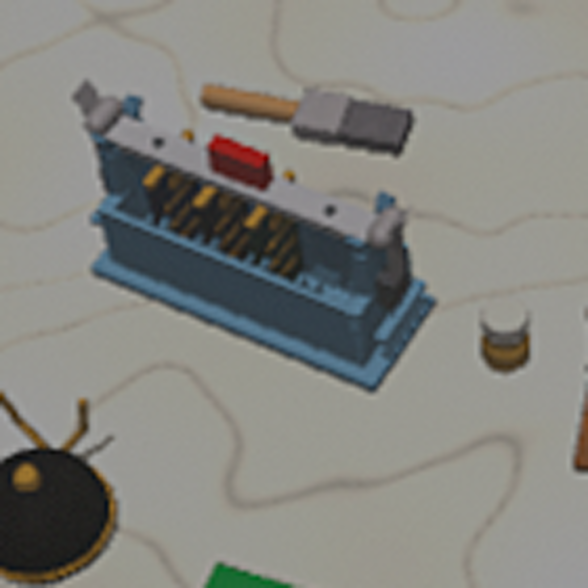

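View pics/c4.png

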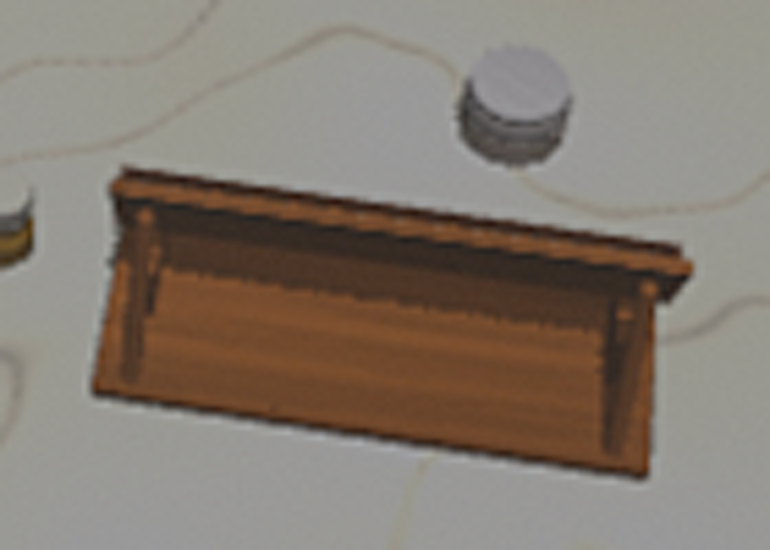

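```bash
cat > h.py <<'E'
import numpy as np, cv2
from rig import *
from scipy.spatial.transform import Rotation as Rot
from scipy.optimize import least_squares
TOP=dict(fx=441.7735963049683,cx=277.26359872613716,cy=212.24440400979014,R=np.array([[-0.02303642,-0.99973409,-0.00104017],[-0.99223581,0.02299081,-0.12222733],[0.12221874,-0.00178358,-0.99250159]]),t=np.array([0.01759327,0.55223349,1.45897785]))
SC=dict(fx=465.5049533341351,cx=272.88175134238645,cy=213.15968649217075,R=np.array([[-0.32283058,0.94641814,-0.0085511],[0.73840275,0.24620251,-0.62781025],[-0.59206571,-0.2089905,-0.77831945]]),t=np.array([0.15804615,-0.31061854,1.70909983]))
TFC=np.array([[7.23274947e-04,-9.54625583e-01,-2.97807779e-01,7.63244468e-02],[9.99999503e-01,8.94671671e-04,-4.39215785e-04,-2.59221579e-04],[6.85726809e-04,-2.97807314e-01,9.54625756e-01,-1.42868422e-01],[0,0,0,1]])
def wcam(s):
    M=np.eye(4);M[:3,:3]=s["eef_rot"];M[:3,3]=s["eef_pos"];W=np.linalg.inv(M@TFC)
    return dict(fx=362.002,cx=281.9992,cy=207.553,R=W[:3,:3],t=W[:3,3])
def proj(c,X):
    p=np.atleast_2d(X)@c["R"].T+c["t"]; return np.c_[c["fx"]*p[:,0]/p[:,2]+c["cx"],c["fx"]*p[:,1]/p[:,2]+c["cy"]]
def back(c,uv,z):
    d=c["R"].T@np.array([(uv[0]-c["cx"])/c["fx"],(uv[1]-c["cy"])/c["fx"],1]);o=-c["R"].T@c["t"]
    return o+d*(z-o[2])/d[2]
def pose2(p,L):  # planar pose (x,y,yaw) local points->world
    x,y,a=p;c,s=np.cos(a),np.sin(a);L=np.atleast_2d(L)
    return np.c_[x+c*L[:,0]-s*L[:,1],y+s*L[:,0]+c*L[:,1],L[:,2]]
def fitpose(obs,p0):
    # obs list of (cam, uv, local)
    f=lambda p:np.concatenate([(proj(c,pose2(p,l))-np.array(uv)).ravel() for c,uv,l in obs])
    r=least_squares(f,p0,loss="soft_l1"); return r.x,f(r.x).reshape(-1,2)
def snap(name,fn):
    s=read_state(); f=grab_frame(name); cv2.imwrite(fn,f["img"][:,:,::-1]); return s,f["img"]
def rows(R,p,s=None):
    """shift and rotvec in tool axes from measured pose to target (R,p)"""
    s=s or read_state(); R0=np.array(s["eef_rot"]); 
    return R0.T@(np.array(p)-s["eef_pos"]), Rot.from_matrix(R0.T@R).as_rotvec()
E
python3 - <<'E'
from h import *
o=np.array([285,185]);b=lambda u,v,z:back(TOP,(u/5.5+o[0],v/5.5+o[1]),z)
print("grip",b(312,203,.155)); print("barL",b(125,185,.127),"barR",b(495,228,.127))
o=np.array([160,185])
for u,v in [(115,385),(570,308),(85,180),(538,112)]: print(back(TOP,(u/5.5+o[0],v/5.5+o[1]),.012))
for n,uv,z in [("jar",(280.5,227),.05),("tin",(207.5,278),.04),("bowl",(428,234),.02),("helmet",(350,157),.04),("brushL",(323,277),.01),("brushR",(373,273),.01),("hamL",(183,165),.01),("hamR",(238,167),.01)]:
    print(n,back(TOP,uv,z)[:2])
E
```

```text
grip [ 0.5028352  -0.19366729  0.155     ]
barL [ 0.51844317 -0.09080236  0.127     ] barR [ 0.48874576 -0.30210531  0.127     ]
[0.41677519 0.3346661  0.012     ]
[0.45772195 0.0534106  0.012     ]
[0.54435    0.35380611 0.012     ]
[0.5805492  0.07103864 0.012     ]
jar [ 0.50078253 -0.0047695 ]
tin [0.33815762 0.24041274]
bowl [ 0.46809807 -0.50421336]
helmet [ 0.73614636 -0.24803756]
brushL [ 0.33188244 -0.14434599]
brushR [ 0.34135506 -0.31354948]
hamL [0.72865811 0.32895393]
hamR [0.71709985 0.13765546]
```

```bash
cat >> h.py <<'E'
def Rd(a_deg,tilt=0.0):
    """tool x along (-sin a,cos a) , y along (cos a, sin a), z down"""
    a=np.deg2rad(a_deg); y=np.array([np.cos(a),np.sin(a),0]);x=np.array([-np.sin(a),np.cos(a),0]);return np.c_[x,y,[0,0,-1]]
def pr(R,p,s=None):
    sh,rv=rows(R,p,s); print("row",np.round(sh,4),np.round(rv,4),"norm",np.linalg.norm(sh).round(3),np.rad2deg(np.linalg.norm(rv)).round(1))
E
python3 - <<'E'
from h import *
pr(Rd(-8),[.50,-.19,.33])
E
```

```text
row [-0.5341 -0.5708 -0.0987] [ 1.0000e-04 -0.0000e+00  1.2926e+00] norm 0.788 74.1
```

```bash
python3 -m crank '[[0,0,-0.1,0,0,0,100],[0,0,-0.1,0,0,0,100],[-0.534,-0.571,-0.1,0,0,1.293,100],[-0.534,-0.571,-0.1,0,0,1.293,100],[-0.534,-0.571,-0.1,0,0,1.293,100],[-0.534,-0.571,-0.1,0,0,1.293,100],[-0.534,-0.571,-0.1,0,0,1.293,100],[-0.534,-0.571,-0.1,0,0,1.293,100]]'; python3 - <<'E'
from h import *
pr(Rd(-8),[.50,-.19,.33])
E
```

```text
time_s: 2.75
eef_pos: [0.3668, 0.1923, 0.3316]
eef_rot: [[-0.022, 1.0, 0.001], [1.0, 0.022, 0.0], [0.0, 0.001, -1.0]]
wrist_force: [0.8, 0.2, -0.5]
grip_width: 0.0856
row [-0.3852  0.1246  0.0016] [ 0.0011 -0.0005  0.162 ] norm 0.405 9.3
```

```bash
python3 -m crank '[[-0.385,0.125,0.002,0,0,0.162,40],[-0.385,0.125,0.002,0,0,0.162,40],[-0.385,0.125,0.002,0,0,0.162,40],[-0.385,0.125,0.002,0,0,0.162,40],[-0.385,0.125,0.002,0,0,0.162,40],[-0.385,0.125,0.002,0,0,0.162,40],[-0.385,0.125,0.002,0,0,0.162,40],[-0.385,0.125,0.002,0,0,0.162,40]]'; python3 - <<'E'
from h import *
s,im=snap("wrist","pics/w1.png"); print(s["eef_pos"],s["qpos"])
for q in ["keeper","rack","plate0","clip_nose"]:
    r=search_frame(q,"wrist"); print(q,[(round(a["conf"],2),[round(float(v),1) for v in a["xy"]]) for a in r[:5]])
E
```

```text
time_s: 3.75
eef_pos: [0.5024, -0.1891, 0.3286]
eef_rot: [[0.137, 0.991, -0.001], [0.991, -0.137, 0.0], [0.0, -0.001, -1.0]]
wrist_force: [-0.1, -0.3, -0.4]
grip_width: 0.034
[ 0.50239359 -0.18913741  0.32862038] [-2.06263678e+01  9.93581371e+00 -4.45577174e-01  7.96613851e+01
 -5.86034797e-03  7.72334766e+01]
keeper [(0.83, [286.5, 168.1]), (0.74, [270.7, 136.1])]
rack [(0.55, [274.2, 137.8])]
plate0 [(0.98, [275.5, 153.7]), (0.96, [272.2, 226.5]), (0.56, [274.2, 191.2]), (0.34, [266.4, 3.7])]
clip_nose [(0.95, [271.8, 130.0]), (0.29, [286.0, 166.1])]
```

View pics/w1.png

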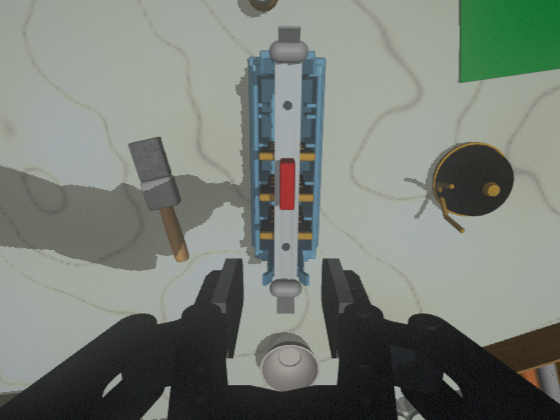

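```bash
python3 - <<'E'
from h import *
im=cv2.imread("pics/w1.png"); 
hsv=cv2.cvtColor(im,cv2.COLOR_BGR2HSV)
red=((hsv[...,0]<8)|(hsv[...,0]>172))&(hsv[...,1]>150)&(hsv[...,2]>80); red[:, :200]=0; red[:,350:]=0
ys,xs=np.nonzero(red); print("red",xs.min(),xs.max(),ys.min(),ys.max())
for r in [165,185,205]: x=np.nonzero(red[r])[0]; print(r,x.min(),x.max())
for r in [75,90,120,135,225,235,255,270]: 
    print(r,im[r,262:312].sum(1).tolist())
cv2.imwrite("pics/w1c.png",cv2.resize(im[20:320,220:350],None,fx=2,fy=2,interpolation=cv2.INTER_CUBIC))
E
```

```text
red 280 294 163 209
165 281 294
185 280 293
205 280 293
75 [253, 255, 263, 262, 240, 219, 204, 205, 195, 201, 204, 210, 313, 447, 497, 493, 500, 503, 501, 502, 502, 500, 501, 498, 503, 502, 500, 500, 494, 506, 501, 501, 502, 502, 500, 500, 499, 499, 494, 413, 258, 207, 198, 204, 204, 211, 240, 304, 360, 372]
90 [278, 281, 282, 287, 282, 283, 281, 284, 278, 277, 276, 281, 357, 460, 503, 492, 498, 497, 506, 499, 500, 501, 501, 504, 505, 505, 500, 505, 496, 497, 501, 503, 501, 502, 502, 494, 504, 499, 489, 397, 288, 278, 280, 271, 279, 280, 277, 279, 271, 264]
120 [265, 288, 279, 275, 276, 280, 273, 280, 274, 347, 396, 396, 434, 487, 499, 496, 504, 496, 503, 502, 506, 507, 501, 509, 502, 508, 504, 502, 499, 505, 506, 504, 503, 504, 497, 501, 495, 504, 425, 311, 279, 270, 273, 267, 276, 276, 269, 275, 278, 234]
135 [269, 283, 277, 275, 276, 275, 276, 278, 286, 347, 400, 400, 440, 489, 493, 494, 495, 501, 497, 497, 496, 496, 493, 507, 499, 505, 507, 502, 508, 504, 497, 492, 496, 493, 505, 504, 501, 491, 390, 278, 266, 268, 276, 280, 277, 287, 275, 274, 253, 210]
225 [158, 159, 153, 162, 1
[... 293 characters left out ...]
 401, 485, 492, 488, 494, 486, 476, 465, 478, 478, 477, 488, 481, 489, 485, 482, 464, 464, 469, 465, 481, 488, 472, 447, 394, 356, 362, 365, 360, 367, 359, 363, 367, 367, 363, 366, 359, 348]
255 [260, 269, 265, 259, 260, 253, 225, 198, 205, 194, 206, 215, 387, 493, 491, 490, 491, 487, 477, 480, 477, 470, 484, 485, 484, 484, 481, 477, 474, 466, 465, 474, 486, 485, 473, 378, 223, 212, 215, 217, 257, 353, 386, 386, 381, 383, 379, 386, 382, 389]
270 [508, 505, 500, 504, 459, 352, 239, 210, 199, 208, 233, 276, 410, 492, 496, 490, 490, 483, 477, 483, 486, 479, 478, 493, 482, 488, 481, 482, 471, 475, 469, 479, 486, 481, 443, 346, 238, 212, 208, 220, 227, 340, 462, 500, 497, 500, 503, 502, 497, 499]
```

View pics/w1c.png

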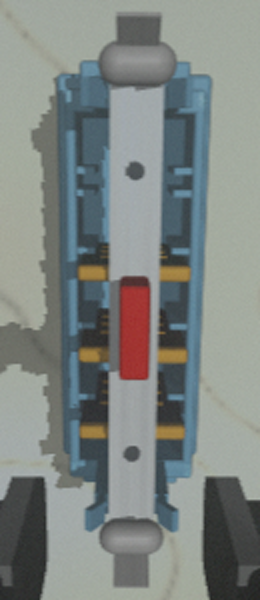

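```bash
python3 - <<'E'
from h import *
s=dict(eef_pos=np.array([0.50239359,-0.18913741,0.32862038]),eef_rot=np.array(read_state()["eef_rot"]))
c=wcam(s)
L=[(75,274.3),(90,274.0),(120,274.3),(135,274.2),(225,273.8),(255,273.7),(270,273.6)]
Rr=[(75,301.2),(90,301.1),(120,300.2),(135,299.8),(225,297.6),(255,297.0),(270,296.4)]
def res(p):
    out=[]
    for lst,x in ((L,-.012),(Rr,.012)):
        q=proj(c,pose2(p[:3],[[x,-.108,.127+p[3]],[x,.108,.127+p[3]]]))
        for r,col in lst: out.append(q[0,0]+(r-q[0,1])*(q[1,0]-q[0,0])/(q[1,1]-q[0,1])-col)
    g=proj(c,pose2(p[:3],[[0,.022,.155+p[3]],[0,-.022,.155+p[3]]]))
    out+=[g[0,1]-163.3,g[1,1]-209.6]
    return np.array(out)
for free in (0,1):
    f=(lambda p:res(p)) if free else (lambda p:res(np.r_[p[:3],0]))
    r=least_squares(f,[.5,-.19,-.14,0]); print(r.x,np.rad2deg(r.x[2]),np.round(r.fun,1))
p=r.x
for v in (156,198,236): pass
for uv in [(287,105),(286,247)]: print("hole",back(c,uv,.127))
E
```

```text
[ 0.50580492 -0.19257553 -0.14199462  0.        ] -8.13569222787442 [ 0.1  0.3 -0.1 -0.   0.   0.   0.1  0.  -0.3 -0.1 -0.  -0.  -0.2  0.1
 -0.6  0.6]
[ 0.50576624 -0.19303362 -0.14199529 -0.00187582] -8.135730670853029 [ 0.2  0.4 -0.   0.   0.1  0.1  0.1 -0.1 -0.3 -0.2 -0.1 -0.1 -0.2  0.
 -0.5  0.5]
hole [ 0.51539944 -0.12298917  0.127     ]
hole [ 0.49640199 -0.26273308  0.127     ]
```

```bash
python3 - <<'E'
from h import *
print(read_state()["eef_pos"]); pr(Rd(-8.14),[.5058,-.1928,.130])
E
```

```text
[ 0.50193487 -0.18613439  0.32961448]
row [-0.0061  0.0047  0.1996] [ 0.0003 -0.0002  0.0094] norm 0.2 0.5
```

```bash
python3 -m crank '[[-0.006,0.005,0.1,0,0,0.009,45],[-0.006,0.005,0.1,0,0,0.009,45],[-0.006,0.005,0.1,0,0,0.009,45],[-0.006,0.005,0.1,0,0,0.009,45]]'; python3 - <<'E'
from h import *
s,im=snap("wrist","pics/w2.png"); print(s["eef_pos"])
hsv=cv2.cvtColor(im,cv2.COLOR_RGB2HSV)
red=((hsv[...,0]<8)|(hsv[...,0]>172))&(hsv[...,1]>150)&(hsv[...,2]>110); red[:, :200]=0; red[:,350:]=0
ys,xs=np.nonzero(red); print("red",xs.min(),xs.max(),ys.min(),ys.max())
c=wcam(s); p=[.5058,-.1928,-.142]
print(proj(c,pose2(p,[[x,y,.155] for x in (-.007,.007) for y in (-.022,.022)])))
pr(Rd(-8.14),[.5058,-.1928,.130])
E
```

```text
time_s: 4.5
eef_pos: [0.5071, -0.1935, 0.2312]
eef_rot: [[0.142, 0.99, 0.002], [0.99, -0.142, -0.001], [-0.0, 0.002, -1.0]]
wrist_force: [-0.3, -0.2, -0.2]
grip_width: 0.0385
[ 0.50705413 -0.19348188  0.23116612]
red 271 291 186 226
[[269.61438001 250.29344428]
 [268.93871258 185.24242426]
 [290.88848002 250.29475353]
 [291.45273139 185.2496581 ]]
row [ 0.0008 -0.0022  0.1016] [ 0.0033  0.0007 -0.0002] norm 0.102 0.2
```

View pics/w2.png

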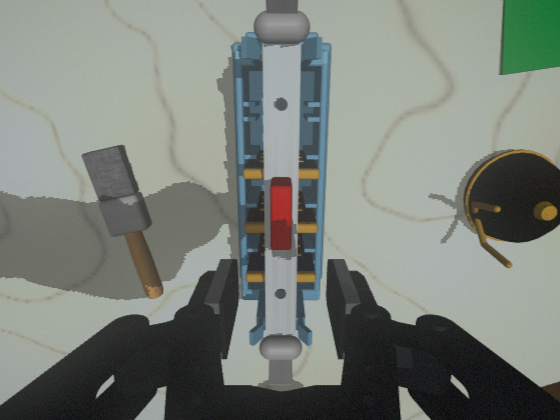

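```bash
python3 -m crank '[[0.001,-0.001,0.05,0.003,0,0,45],[0.001,-0.001,0.09,0.003,0,0,45],[0.001,-0.001,0.101,0.003,0,0,45],[0.001,-0.001,0.101,0.003,0,0,45],[0.001,-0.001,0.101,0.003,0,0,0],[0.001,-0.001,0.101,0.003,0,0,0],[0.001,-0.001,0.101,0.003,0,0,0],[0.001,-0.001,0.101,0.003,0,0,0]]'; python3 - <<'E'
from h import *
s,im=snap("wrist","pics/w3.png"); print(s["eef_pos"],s["wrist_force"],s["moment"],s["grip_width"])
E
```

```text
time_s: 5.55
eef_pos: [0.5071, -0.1933, 0.1305]
eef_rot: [[0.143, 0.99, 0.001], [0.99, -0.143, -0.001], [-0.001, 0.001, -1.0]]
wrist_force: [-0.4, 0.0, 6.4]
grip_width: 0.0129
[ 0.50710056 -0.19333223  0.13054514] [-0.43642135  0.0213597   6.38656029] [0.00343377 0.09427054 0.01405922] 0.01290825985072695
```

View pics/w3.png

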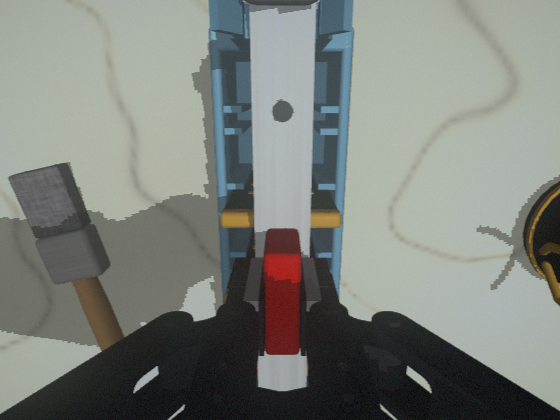

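```bash
python3 -m crank '[[0,0,-0.006,0,0,0,0],[0,0,-0.012,0,0,0,0],[0,0,-0.02,0,0,0,0],[0,0,-0.035,0,0,0,0],[0,0,-0.06,0,0,0,0],[0,0,-0.1,0,0,0,0],[0,0,-0.14,0,0,0,0],[0,0,-0.14,0,0,0,0]]'; python3 - <<'E'
from h import *
s,im=snap("wrist","pics/w4.png"); print(s["eef_pos"],s["wrist_force"],s["moment"],s["grip_width"])
pr(Rd(-8.14),[.64,-.04,.27])
E
```

```text
time_s: 6.6
eef_pos: [0.5084, -0.1936, 0.2735]
eef_rot: [[0.142, 0.99, 0.005], [0.99, -0.142, -0.002], [-0.002, 0.005, -1.0]]
wrist_force: [1.2, -1.1, -2.4]
grip_width: 0.013
[ 0.50836981 -0.19359404  0.27348815] [ 1.18535615 -1.12028758 -2.35086467] [-0.01355558 -0.05384532 -0.06933238] 0.013007904546135787
row [0.1705 0.1095 0.0012] [ 0.002   0.001  -0.0009] norm 0.203 0.1
```

View pics/w4.png

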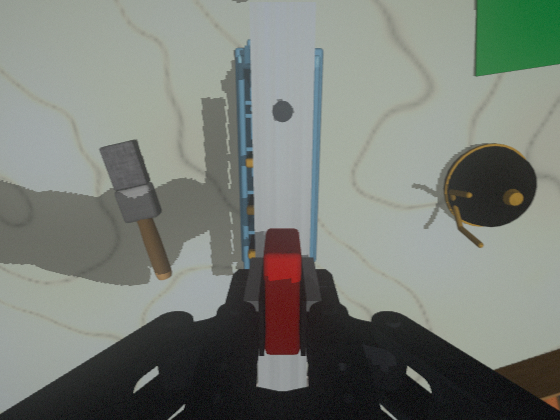

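```bash
python3 -m crank '[[0.17,0.11,0,0,0,0,0],[0.17,0.11,0,0,0,0,0],[0.17,0.11,0,0,0,0,0],[0.17,0.11,0,0,0,0,0],[0.17,0.11,0.06,0,0,0,0],[0.17,0.11,0.12,0,0,0,0],[0.17,0.11,0.18,0,0,0,0],[0.17,0.11,0.22,0,0,0,0]]'; python3 - <<'E'
from h import *
s=read_state(); print(s["eef_pos"],s["wrist_force"],s["moment"],s["grip_width"])
pr(Rd(-8.14),[.64,-.04,.013])
E
```

```text
time_s: 7.65
eef_pos: [0.6353, -0.0406, 0.0443]
eef_rot: [[0.143, 0.99, -0.008], [0.99, -0.143, 0.0], [-0.001, -0.008, -1.0]]
wrist_force: [-0.3, 0.2, -1.1]
grip_width: 0.0127
[ 0.6352646  -0.04062588  0.04430148] [-0.33751513  0.172971   -1.13361598] [-0.0194413  -0.0436912  -0.00030987] 0.0126535906439449
row [0.0013 0.0048 0.0313] [-0.0077  0.0007 -0.0016] norm 0.032 0.5
```

```bash
python3 -m crank '[[0,0,0,0,0,0,0],[0,0,0,0,0,0,0]]'; python3 - <<'E'
from h import *
pr(Rd(-8.14),[.64,-.04,.013])
E
```

```text
time_s: 7.9
eef_pos: [0.6391, -0.0405, 0.0495]
eef_rot: [[0.143, 0.99, -0.002], [0.99, -0.143, 0.0], [0.0, -0.002, -1.0]]
wrist_force: [0.7, -0.4, -1.2]
grip_width: 0.0131
row [0.0007 0.0009 0.0365] [-0.0016 -0.     -0.0014] norm 0.037 0.1
```

```bash
python3 -m crank '[[0,0,0.02,0,0,0,0],[0,0,0.032,0,0,0,0],[0,0,0.037,0,0,0,0],[0,0,0.037,0,0,0,0],[0,0,0.037,0,0,0,0]]'; python3 - <<'E'
from h import *
s=read_state(); print(s["eef_pos"],s["wrist_force"],s["moment"],s["grip_width"])
E
```

```text
time_s: 8.52
eef_pos: [0.6387, -0.0401, 0.0116]
eef_rot: [[0.142, 0.99, -0.002], [0.99, -0.142, 0.0], [0.0, -0.002, -1.0]]
wrist_force: [-0.0, -0.4, -0.1]
grip_width: 0.0131
[ 0.63872975 -0.04009412  0.01161474] [-0.04163916 -0.41745985 -0.1463433 ] [ 0.00697325 -0.08677529  0.02100443] 0.013098121568339095
```

```bash
python3 -m crank '[[0,0,0,0,0,0,40],[0,0,0,0,0,0,40],[0,0,-0.04,0,0,0,40],[0,0,-0.1,0,0,0,40],[0,0,-0.16,0,0,0,40],[0,0,-0.22,0,0,0,40],[0,0,-0.28,0,0,0,40],[0,0,-0.32,0,0,0,40]]'; python3 - <<'E'
from h import *
s,im=snap("wrist","pics/w5.png"); print(s["eef_pos"])
pr(Rd(8.3),[.47,.17,.36])
E
```

```text
time_s: 9.52
eef_pos: [0.6397, -0.0403, 0.3348]
eef_rot: [[0.143, 0.99, 0.001], [0.99, -0.143, 0.0], [0.0, 0.001, -1.0]]
wrist_force: [0.9, -0.4, 0.0]
grip_width: 0.0343
[ 0.6397042  -0.04026476  0.33476319]
row [ 0.1838 -0.1991 -0.0215] [ 7.000e-03  2.000e-04 -2.879e-01] norm 0.272 16.5
```

View pics/w5.png

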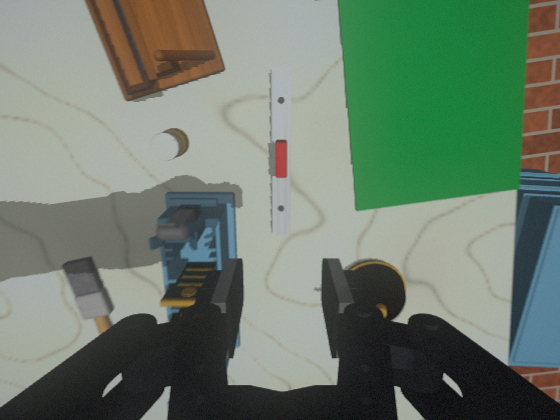

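Keeper stands upright on the bench (pixels 270–292 × 70–235), clear of everything. Now look at the stand.

```bash
python3 -m crank '[[0.184,-0.199,-0.03,0,0,-0.288,40],[0.184,-0.199,-0.03,0,0,-0.288,40],[0.184,-0.199,-0.03,0,0,-0.288,40],[0.184,-0.199,-0.03,0,0,-0.288,40],[0.184,-0.199,-0.03,0,0,-0.288,40],[0.184,-0.199,-0.03,0,0,-0.288,40],[0.184,-0.199,-0.03,0,0,-0.288,40],[0.184,-0.199,-0.03,0,0,-0.288,40]]'; python3 - <<'E'
from h import *
s,im=snap("wrist","pics/w6.png"); print(s["eef_pos"]); np.savez("w6.npz",p=s["eef_pos"],R=s["eef_rot"])
E
```

```text
time_s: 10.58
eef_pos: [0.4691, 0.1694, 0.3612]
eef_rot: [[-0.143, 0.99, -0.003], [0.99, 0.143, 0.0], [0.001, -0.003, -1.0]]
wrist_force: [0.3, -0.1, -0.1]
grip_width: 0.034
[0.46910414 0.1694235  0.36116288]
```

View pics/w6.png

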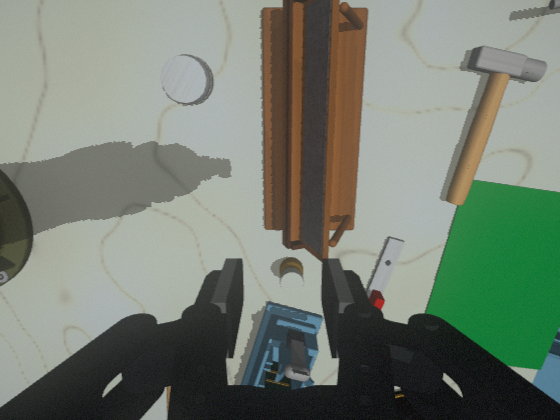

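```bash
python3 -m crank '[[0.08,0.03,-0.05,0,0,0,20],[0.08,0.03,-0.05,0,0,0,20],[0.08,0.03,-0.05,0,0,0,20],[0.08,0.03,-0.05,0,0,0,20],[0.08,0.03,-0.05,0,0,0,20]]'; python3 - <<'E'
from h import *
s,im=snap("wrist","pics/w7.png"); print(s["eef_pos"],s["qd"]); np.savez("w7.npz",p=s["eef_pos"],R=s["eef_rot"])
cv2.imwrite("pics/w7c.png",cv2.resize(im[0:320,210:390,::-1],None,fx=1.85,fy=1.85,interpolation=cv2.INTER_CUBIC))
c=wcam(s)
for q in [(x,y,.012) for x in (-.065,.065) for y in(-.145,.145)]+[(-.012,-.13,.062),(-.012,.13,.062)]: print(q,proj(c,pose2([.50,.203,np.deg2rad(8.3)],[q]))[0].round(1))
E
```

```text
time_s: 11.25
eef_pos: [0.4866, 0.2525, 0.4109]
eef_rot: [[-0.143, 0.99, -0.004], [0.99, 0.143, -0.0], [0.0, -0.004, -1.0]]
wrist_force: [0.8, -0.4, 0.0]
grip_width: 0.0172
[0.48658527 0.25249934 0.41094474] [ 0.12155512 -0.20592226  0.13694441  0.01008279  0.13971373  0.11809121]
(-0.065, -0.145, 0.012) [247.8 267.2]
(-0.065, 0.145, 0.012) [241.9  81.6]
(0.065, -0.145, 0.012) [326.4 267.3]
(0.065, 0.145, 0.012) [333.8  81.5]
(-0.012, -0.13, 0.062) [279.5 273.3]
(-0.012, 0.13, 0.062) [278.9  92.4]
```

View pics/w7c.png

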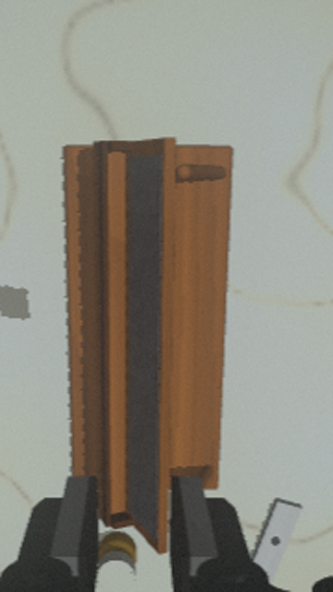

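```bash
python3 - <<'E'
import cv2
a=cv2.imread("pics/w7.png"); b=cv2.imread("pics/w6.png")
cv2.imwrite("pics/z1.png",cv2.resize(a[60:120,230:350],None,fx=6.5,fy=6.5,interpolation=cv2.INTER_CUBIC))
cv2.imwrite("pics/z2.png",cv2.resize(a[240:300,230:350],None,fx=6.5,fy=6.5,interpolation=cv2.INTER_CUBIC))
cv2.imwrite("pics/z3.png",cv2.resize(b[200:270,250:370],None,fx=6.5,fy=6.5,interpolation=cv2.INTER_CUBIC))
E
```

```text
(no output)
```

View pics/z1.png

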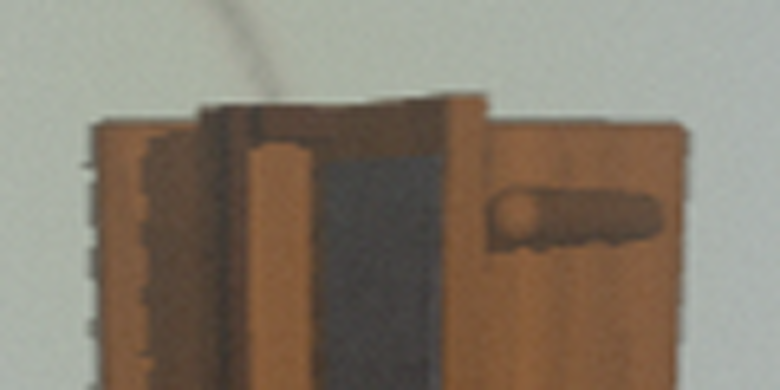

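View pics/z3.png

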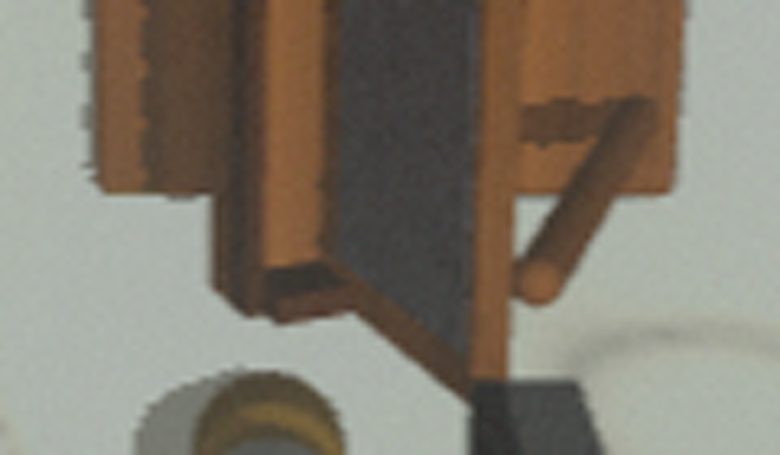

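```bash
python3 - <<'E'
from h import *
def cam(f):
    d=np.load(f); return wcam(dict(eef_pos=d["p"],eef_rot=d["R"]))
c6,c7=cam("w6.npz"),cam("w7.npz")
obs=[(c7,(244.9,78.8),(-.065,.145)),(c7,(335.4,78.8),(.065,.145)),(c6,(265.4,229.2),(-.065,-.145)),(c6,(353.1,229.5),(.065,-.145)),
 (TOP,(160+115/5.5,185+385/5.5),(-.065,.145)),(TOP,(160+570/5.5,185+308/5.5),(-.065,-.145)),(TOP,(160+85/5.5,185+180/5.5),(.065,.145)),(TOP,(160+538/5.5,185+112/5.5),(.065,-.145))]
line=[(c7,100,278.1),(c7,130,278.1),(c6,230,300.0)]
def res(p,wl=1,n=8):
    o=[]
    for c,uv,l in obs[:n]: o+=list((proj(c,pose2(p[:3],[[*l,p[3]]]))[0]-uv)*(1 if c is not TOP else .5))
    for c,r,col in line:
        q=proj(c,pose2(p[:3],[[-.012,-.13,.062],[-.012,.13,.062]])); o.append(wl*(q[0,0]+(r-q[0,1])*(q[1,0]-q[0,0])/(q[1,1]-q[0,1])-col))
    return np.array(o)
for wl,n in ((1,8),(.001,8),(1,4)):
    r=least_squares(res,[.5,.2,.145,.012],args=(wl,n)); print(r.x.round(4),np.rad2deg(r.x[2]).round(2),np.round(r.fun,1))
E
```

```text
[0.5004 0.2068 0.1441 0.0054] 8.26 [-1.8  0.1 -1.3  0.2 -1.7  0.1 -0.9 -0.1 -0.7  0.3 -0.   0.2 -0.6  0.2
 -0.2 -0.6  1.7  1.7  1.8]
[0.5025 0.2069 0.143  0.0041] 8.19 [-0.2  0.3  0.1  0.4 -0.4 -0.2  0.2 -0.2 -0.7 -0.1 -0.1 -0.1 -0.6 -0.1
 -0.2 -0.8  0.   0.   0. ]
[0.5004 0.207  0.1442 0.0061] 8.26 [-1.9 -0.  -1.3 -0.  -1.7  0.1 -0.8 -0.1  1.6  1.7  1.8]
```

```bash
python3 - <<'E'
from h import *
p=np.array([.5025,.2069]);a=np.deg2rad(8.2);R=np.array([[np.cos(a),-np.sin(a)],[np.sin(a),np.cos(a)]])
for u,v,z in [(317,266,.062),(302,219,.119),(88,300,.062),(545,232,.062),(115,385,.006),(570,308,.006),(85,180,.006),(538,112,.006)]:
    w=back(TOP,(160+u/5.5,185+v/5.5),z); print(u,v,(R.T@(w[:2]-p)*1e3).round(1))
a=cv2.imread("pics/scene0.png")
cv2.imwrite("pics/z4.png",cv2.resize(a[215:280,280:400],None,fx=6.5,fy=6.5,interpolation=cv2.INTER_CUBIC))
E
```

```text
317 266 [-19.4  -1.2]
302 219 [ 3.4 -3.6]
88 300 [-16.9 137. ]
545 232 [ -21.8 -139.2]
115 385 [-66.3 140. ]
570 308 [ -65.8 -145.4]
85 180 [ 63.3 140.7]
538 112 [  58.7 -145.5]
```

View pics/z4.png

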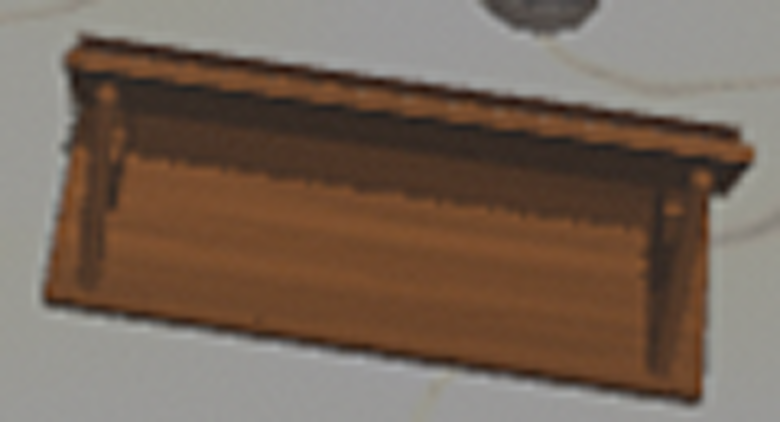

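```bash
cat >> h.py <<'E'
RACK=np.array([.5058,-.1928,-.142]); STAND=np.array([.4974,.2062,np.deg2rad(8.2)])
def slot(y,z): return pose2(RACK,[[0,y,z]])[0]
def standT(y,gap,lift,off=.083,tilt=.42):
    a=STAND[2];xs=np.array([np.cos(a),np.sin(a),0]);ys=np.array([-np.sin(a),np.cos(a),0]);zz=np.array([0,0,1.])
    pz=np.sin(tilt)*xs+np.cos(tilt)*zz;n=np.cos(tilt)*xs-np.sin(tilt)*zz
    C=pose2(STAND,[[-.012,y,.062]])[0]
    return np.c_[ys,n,-pz], C-n*(.0025+gap)+pz*(lift+off)
E
python3 - <<'E'
from h import *
pr(Rd(81.86),slot(.021,.30)); print(slot(.021,.3))
for y in (.075,0,-.075): print(standT(y,.004,.0)[1])
E
```

```text
row [-0.4234 -0.0384  0.1111] [-0.003  -0.0027 -1.2851] norm 0.439 73.6
[ 0.50877199 -0.17201137  0.3       ]
[0.50244922 0.28270231 0.14043682]
[0.51314639 0.20846909 0.14043682]
[0.52384356 0.13423587 0.14043682]
```

```bash
python3 -m crank '[[-0.424,-0.038,0.111,-0.003,-0.003,-1.285,28],[-0.424,-0.038,0.111,-0.003,-0.003,-1.285,28],[-0.424,-0.038,0.111,-0.003,-0.003,-1.285,28],[-0.424,-0.038,0.111,-0.003,-0.003,-1.285,28],[-0.424,-0.038,0.111,-0.003,-0.003,-1.285,28],[-0.424,-0.038,0.111,-0.003,-0.003,-1.285,28],[-0.424,-0.038,0.111,-0.003,-0.003,-1.285,28],[-0.424,-0.038,0.111,-0.003,-0.003,-1.285,28]]';python3 -m crank '[[0,0,0,0,0,0,28]]'; python3 - <<'E'
from h import *
s,im=snap("wrist","pics/w8.png"); print(s["eef_pos"],s["qpos"],s["grip_width"])
c=wcam(s)
for y in (.021,-.021,-.063): print(y,proj(c,pose2(RACK,[[x,y+d,.117] for d in (-.004,.004) for x in(-.028,.028)])).round(1).tolist())
pr(Rd(81.86),slot(.021,.20))
E
```

```text
time_s: 12.3
eef_pos: [0.509, -0.1739, 0.2995]
eef_rot: [[-0.99, 0.139, 0.0], [0.139, 0.99, 0.0], [-0.0, 0.0, -1.0]]
wrist_force: [0.3, 0.3, 0.8]
grip_width: 0.0237
time_s: 12.42
eef_pos: [0.5087, -0.174, 0.299]
eef_rot: [[-0.989, 0.145, -0.001], [0.145, 0.989, 0.001], [0.001, 0.0, -1.0]]
wrist_force: [-0.6, 0.2, -0.1]
grip_width: 0.0237
[ 0.50866873 -0.17396728  0.29896534] [-1.88879620e+01  1.01908685e+01 -3.94214044e+00  7.59399594e+01
  1.13955264e-02 -1.05398894e+01] 0.023722393937037817
0.021 [[280.0, 151.1], [280.3, 210.6], [288.9, 151.1], [288.8, 210.6]]
-0.021 [[233.2, 151.3], [235.7, 210.8], [242.1, 151.3], [244.2, 210.7]]
-0.063 [[186.3, 151.4], [191.2, 210.9], [195.3, 151.4], [199.7, 210.9]]
row [0.0002 0.0004 0.0996] [ 0.0011 -0.0005 -0.0028] norm 0.1 0.2
```

View pics/w8.png

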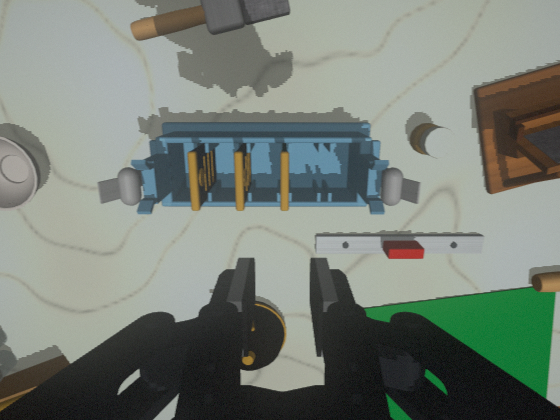

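```bash
python3 -m crank '[[0,0,0.06,0.001,0,-0.003,28],[0,0,0.12,0.001,0,-0.003,28],[0,0,0.16,0.001,0,-0.003,28],[0,0,0.16,0.001,0,-0.003,28],[0,0,0.16,0.001,0,-0.003,28]]'; python3 - <<'E'
from h import *
s,im=snap("wrist","pics/w9.png"); print(s["eef_pos"],s["grip_width"])
c=wcam(s)
for y in (.021,-.021): print(y,proj(c,pose2(RACK,[[x,y+d,.117] for d in (-.004,.004) for x in(-.028,.028)])).round(1).tolist())
pr(Rd(81.86),slot(.021,.095))
E
```

```text
time_s: 13.1
eef_pos: [0.5114, -0.171, 0.1423]
eef_rot: [[-0.991, 0.137, 0.003], [0.137, 0.991, -0.001], [-0.003, -0.001, -1.0]]
wrist_force: [0.2, 0.1, 0.5]
grip_width: 0.024
[ 0.51142    -0.17095848  0.14232021] 0.02401358064343573
0.021 [[271.8, 194.3], [272.1, 296.7], [288.4, 194.3], [287.3, 296.8]]
-0.021 [[184.4, 193.8], [192.5, 296.2], [201.1, 193.9], [207.6, 296.3]]
row [ 0.0033 -0.0011  0.0478] [-0.001   0.0046  0.0047] norm 0.048 0.4
```

View pics/w9.png

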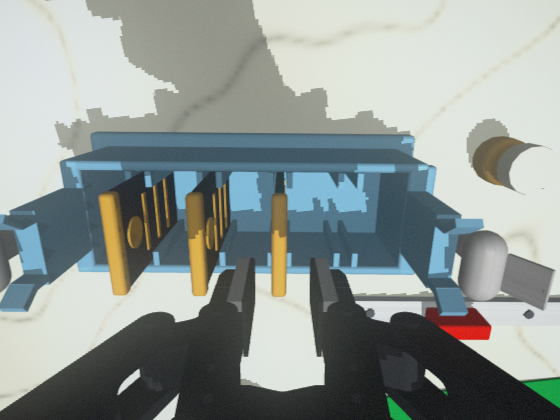

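```bash
python3 -m crank '[[0.002,-0.001,0.03,0,0.002,0.002,28],[0.002,-0.001,0.047,0,0.002,0.002,28],[0.002,-0.001,0.047,0,0.002,0.002,28],[0.002,-0.001,0.047,0,0.002,0.002,28],[0.002,-0.001,0.047,0,0.002,0.002,0],[0.002,-0.001,0.047,0,0.002,0.002,0],[0.002,-0.001,0.047,0,0.002,0.002,0],[0.002,-0.001,0.047,0,0.002,0.002,0]]'; python3 - <<'E'
from h import *
s,im=snap("wrist","pics/w10.png"); print(s["eef_pos"],s["grip_width"],s["wrist_force"])
E
```

```text
time_s: 14.15
eef_pos: [0.5091, -0.1722, 0.0944]
eef_rot: [[-0.99, 0.139, 0.001], [0.139, 0.99, -0.001], [-0.001, -0.001, -1.0]]
wrist_force: [-1.1, 0.2, 5.9]
grip_width: 0.0063
[ 0.50909387 -0.17223115  0.09443866] 0.006331275398751098 [-1.0943764   0.20737947  5.90372743]
```

View pics/w10.png

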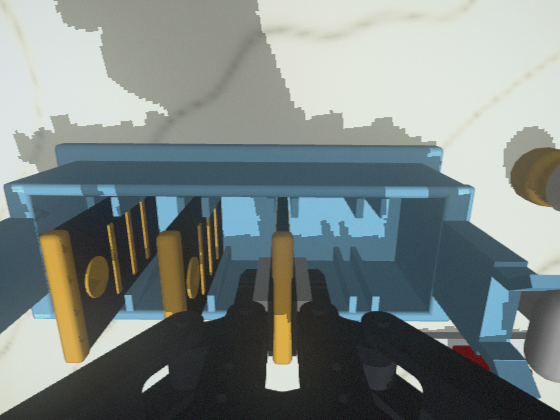

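```bash
python3 -m crank '[[0,0,-0.01,0,0,0,0],[0,0,-0.03,0,0,0,0],[0,0,-0.05,0,0,0,0],[0,0,-0.075,0,0,0,0],[0,0,-0.11,0,0,0,0],[0,0,-0.15,0,0,0,0],[0,0,-0.2,0,0,0,0],[0,0,-0.23,0,0,0,0]]'; python3 - <<'E'
from h import *
s,im=snap("wrist","pics/w11.png"); print(s["eef_pos"],s["grip_width"],s["wrist_force"],s["moment"])
R,p=standT(.075,.005,.10); print(p)
pr(Rd(8.2),[.47,.27,.34]); pr(R,p)
E
```

```text
time_s: 15.2
eef_pos: [0.5088, -0.1719, 0.3263]
eef_rot: [[-0.99, 0.139, 0.001], [0.139, 0.99, -0.001], [-0.001, -0.001, -1.0]]
wrist_force: [0.4, -0.2, -2.3]
grip_width: 0.0066
[ 0.508768   -0.17194495  0.32630983] 0.006574982076323538 [ 0.43269952 -0.24111863 -2.30932389] [-0.00734805  0.00274467 -0.06714669]
[0.54190463 0.28838792 0.23215348]
row [ 0.1011  0.4324 -0.0117] [0.0023 0.0062 1.2879] norm 0.444 73.8
row [0.0331 0.4609 0.0965] [0.3623 0.2763 1.2666] norm 0.472 77.1
```

View pics/w11.png

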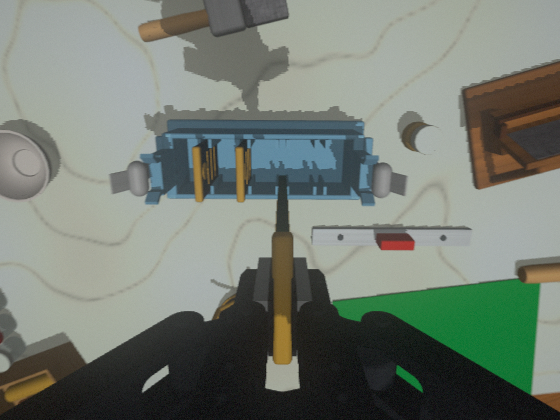

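```bash
python3 -m crank '[[0.101,0.432,-0.03,0,0.006,1.288,0],[0.101,0.432,-0.03,0,0.006,1.288,0],[0.101,0.432,-0.03,0,0.006,1.288,0],[0.101,0.432,-0.03,0,0.006,1.288,0],[0.101,0.432,-0.03,0,0.006,1.288,0],[0.101,0.432,-0.03,0,0.006,1.288,0],[0.101,0.432,-0.03,0,0.006,1.288,0],[0.101,0.432,-0.03,0,0.006,1.288,0]]'; python3 - <<'E'
from h import *
s=read_state(); print(s["eef_pos"],s["qpos"],s["grip_width"],s["wrist_force"],s["moment"])
R,p=standT(.075,.005,.10); 
pr(R,p)
E
```

```text
time_s: 16.25
eef_pos: [0.4679, 0.2717, 0.3531]
eef_rot: [[-0.139, 0.99, -0.005], [0.99, 0.139, 0.003], [0.004, -0.005, -1.0]]
wrist_force: [1.1, -0.1, -0.5]
grip_width: 0.0064
[0.46792697 0.27171478 0.35307914] [ 29.94564911  10.58106867   3.46738593  83.05780328   0.32235723
 111.97680133] 0.006352595141126713 [ 1.13363978 -0.12916027 -0.46499895] [-0.01148873 -0.10479052  0.02190156]
row [0.0058 0.0762 0.1206] [ 0.4151 -0.0049 -0.0031] norm 0.143 23.8
```

```bash
python3 -m crank '[[0.006,0.076,0.03,0.415,-0.005,-0.003,0],[0.006,0.076,0.03,0.415,-0.005,-0.003,0],[0.006,0.076,0.03,0.415,-0.005,-0.003,0],[0.006,0.076,0.1,0.415,-0.005,-0.003,0],[0.006,0.076,0.12,0.415,-0.005,-0.003,0],[0.006,0.076,0.12,0.415,-0.005,-0.003,0],[0.006,0.076,0.12,0.415,-0.005,-0.003,0],[0.006,0.076,0.12,0.415,-0.005,-0.003,0]]'; python3 - <<'E'
from h import *
s,im=snap("wrist","pics/w12.png"); print(s["eef_pos"],s["qpos"],s["grip_width"],s["wrist_force"],s["moment"])
f=grab_frame("scene"); cv2.imwrite("pics/s12.png",cv2.resize(f["img"][100:300,220:460,::-1],None,fx=3.2,fy=3,interpolation=cv2.INTER_CUBIC))
R,p=standT(.075,.005,.10); pr(R,p)
R,p=standT(.075,.005,.005); pr(R,p)
E
```

```text
time_s: 17.25
eef_pos: [0.543, 0.2875, 0.2353]
eef_rot: [[-0.147, 0.905, -0.4], [0.989, 0.135, -0.058], [0.001, -0.404, -0.915]]
wrist_force: [0.7, -0.1, -1.4]
grip_width: 0.0067
[0.54303716 0.28754931 0.23529341] [ 24.43160311  41.65446606  30.24168097 101.57205606   6.45437142
 104.67811731] 0.006701381079993692 [ 0.71943816 -0.13890092 -1.35698435] [ 0.06385195 -0.49200702 -0.01643484]
row [0.001  0.0003 0.0027] [0.0035 0.0007 0.004 ] norm 0.003 0.3
row [ 0.0011 -0.0001  0.0977] [0.0035 0.0007 0.004 ] norm 0.098 0.3
```

View pics/w12.png

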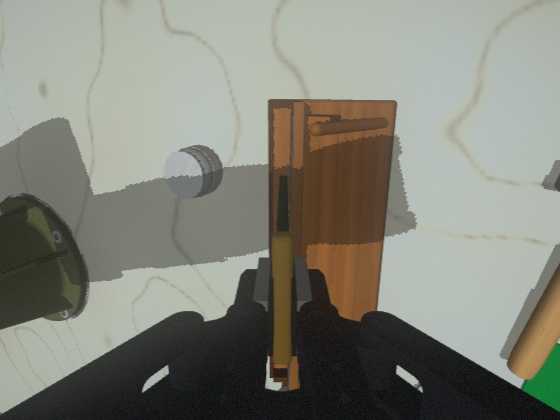

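View pics/s12.png

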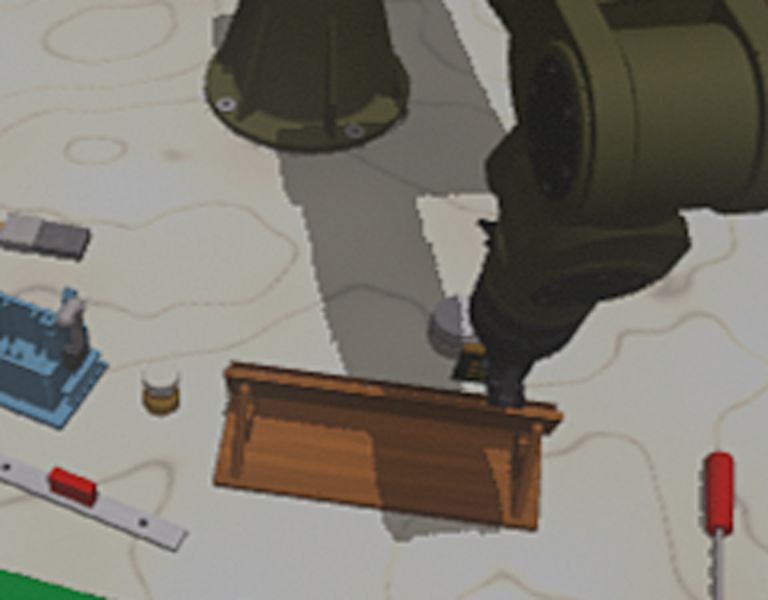

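```bash
python3 - <<'E'
from h import *
im=cv2.imread("pics/w12.png"); cv2.imwrite("pics/z5.png",cv2.resize(im[90:250,240:340],None,fx=5,fy=3.7,interpolation=cv2.INTER_CUBIC))
s=dict(eef_pos=np.array([0.54303716,0.28754931,0.23529341]),eef_rot=read_state()["eef_rot"]); c=wcam(s)
t=.42
for nm,x,z in [("corner",-.012,.062),("resttop",-.012+.062*np.sin(t),.062+.062*np.cos(t)),("lipin",-.012-.016*np.cos(t)+.008*np.sin(t),.062+.016*np.sin(t)+.008*np.cos(t)),("ledgeout",-.012-.016*np.cos(t),.062+.016*np.sin(t))]:
    print(nm,proj(c,pose2(STAND,[[x,.139,z],[x,.1,z]])).round(1).tolist())
E
```

```text
corner [[291.1, 108.0], [290.5, 152.5]]
resttop [[293.4, 111.2], [292.6, 165.2]]
lipin [[272.6, 108.3], [272.7, 153.8]]
ledgeout [[272.8, 108.0], [272.9, 152.4]]
```

View pics/z5.png

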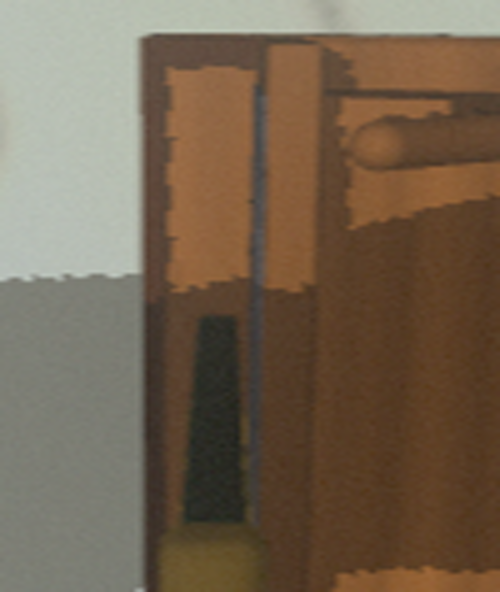

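```bash
python3 -m crank '[[0.001,0,0.03,0.003,0,0.003,0],[0.001,0,0.06,0.003,0,0.003,0],[0.001,0,0.08,0.003,0,0.003,0],[0.001,0,0.09,0.003,0,0.003,0],[0.001,0,0.09,0.003,0,0.003,0],[0.001,0,0.09,0.003,0,0.003,0]]'; python3 - <<'E'
from h import *
s,im=snap("wrist","pics/w13.png"); print(s["eef_pos"],s["grip_width"],s["wrist_force"],s["moment"])
R,p=standT(.075,.005,.0); pr(R,p)
cv2.imwrite("pics/z6.png",cv2.resize(im[90:350,220:350,::-1],None,fx=4,fy=2.3,interpolation=cv2.INTER_CUBIC))
E
```

```text
time_s: 18.1
eef_pos: [0.5068, 0.2831, 0.1517]
eef_rot: [[-0.144, 0.903, -0.404], [0.99, 0.131, -0.059], [-0.001, -0.408, -0.913]]
wrist_force: [-0.2, 0.2, -1.3]
grip_width: 0.0068
[0.5068011  0.28312688 0.1517002 ] 0.00683377055167236 [-0.21422868  0.19837523 -1.33229146] [ 0.0497399  -0.53204745 -0.03984757]
row [ 0.0002 -0.0005  0.012 ] [-0.0007  0.0009  0.0006] norm 0.012 0.1
```

View pics/z6.png

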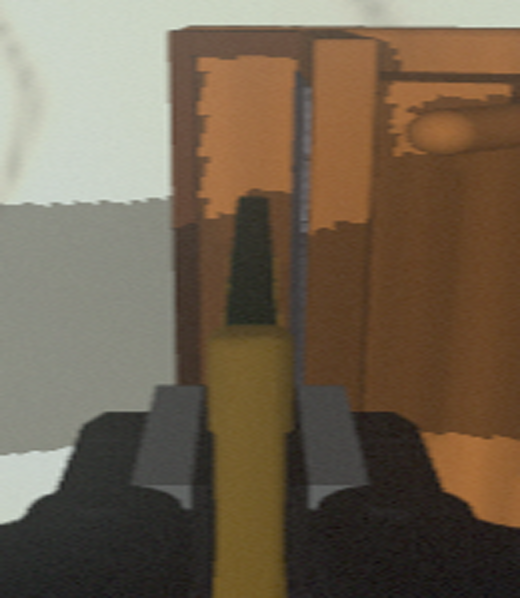

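```bash
python3 -m crank '[[0,0,0.005,0,0,0,0],[0,0,0.009,0,0,0,0],[0,0,0.009,0,0,0,0]]'; python3 -m crank '[[0,0,0.001,0,0,0,0],[0,0,0.002,0,0,0,0],[0,0,0.002,0,0,0,0]]'; python3 - <<'E'
from h import *
s=read_state(); print(s["eef_pos"],s["wrist_force"],s["moment"]); print(np.array(s["eef_rot"]).T@s["wrist_force"])
R,p=standT(.075,.005,.0); pr(R,p)
E
```

```text
time_s: 18.52
eef_pos: [0.502, 0.2821, 0.1421]
eef_rot: [[-0.144, 0.902, -0.406], [0.99, 0.13, -0.06], [-0.001, -0.411, -0.912]]
wrist_force: [-0.3, -0.7, -0.7]
grip_width: 0.0065
time_s: 18.9
eef_pos: [0.5015, 0.2822, 0.1406]
eef_rot: [[-0.144, 0.903, -0.406], [0.99, 0.131, -0.06], [-0.001, -0.41, -0.912]]
wrist_force: [0.5, 0.2, -1.8]
grip_width: 0.0064
[0.50153868 0.28217504 0.14062896] [ 0.49655859  0.24088678 -1.78241854] [ 0.08474837 -0.60963981  0.03216126]
[0.16899443 1.21065926 1.40973677]
row [ 0.0004 -0.     -0.0002] [-0.0026  0.0014  0.0005] norm 0.0 0.2
```

```bash
python3 -m crank '[[0,0.001,0.001,-0.003,0,0,0],[0,0.002,0.001,-0.003,0,0,0],[0,0.003,0.001,-0.003,0,0,0],[0,0.003,0.001,-0.003,0,0,0]]'; python3 - <<'E'
from h import *
s=read_state(); print(np.array(s["eef_rot"]).T@s["wrist_force"])
R,p=standT(.075,.005,.0); pr(R,p)
E
python3 -m crank '[[0,0.001,0.001,0,0,0,0],[0,0.002,0.002,0,0,0,0],[0,0.002,0.002,0,0,0,0]]'; python3 - <<'E'
from h import *
s=read_state(); print(np.array(s["eef_rot"]).T@s["wrist_force"],s["moment"])
R,p=standT(.075,.005,.0); pr(R,p)
E
```

```text
time_s: 19.4
eef_pos: [0.5043, 0.2826, 0.1391]
eef_rot: [[-0.144, 0.904, -0.402], [0.99, 0.131, -0.059], [-0.001, -0.407, -0.914]]
wrist_force: [1.9, -1.0, 5.2]
grip_width: 0.0066
[-1.2602388  -0.48847222 -5.45727056]
row [ 0.0004 -0.0031 -0.0005] [0.0014 0.0012 0.0005] norm 0.003 0.1
time_s: 19.77
eef_pos: [0.5064, 0.283, 0.138]
eef_rot: [[-0.143, 0.905, -0.4], [0.99, 0.131, -0.058], [-0.0, -0.404, -0.915]]
wrist_force: [4.7, -1.3, 13.3]
grip_width: 0.0066
[ -1.9997994   -1.31854509 -13.91715645] [-0.30482627  0.14877027  0.13089241]
row [ 0.0003 -0.0056 -0.0006] [0.0044 0.0004 0.0005] norm 0.006 0.3
```

```bash
python3 -m crank '[[0,0,-0.002,0.003,0,0,0],[0,0,-0.002,0.003,0,0,0]]'; python3 - <<'E'
from h import *
s=read_state(); print(np.array(s["eef_rot"]).T@s["wrist_force"],s["moment"])
E
python3 -m crank '[[0,0,0,0,0,0,8],[0,0,0,0,0,0,14],[0,0,0,0,0,0,20],[0,0,0,0,0,0,25],[0,0,0,0,0,0,28],[0,0,0,0,0,0,28]]'; python3 - <<'E'
from h import *
s,im=snap("wrist","pics/w14.png"); print(s["eef_pos"],s["grip_width"],s["wrist_force"],s["moment"])
cv2.imwrite("pics/z7.png",cv2.resize(im[90:350,200:370,::-1],None,fx=4,fy=2.3,interpolation=cv2.INTER_CUBIC))
E
```

```text
time_s: 20.02
eef_pos: [0.506, 0.2829, 0.1383]
eef_rot: [[-0.144, 0.903, -0.405], [0.99, 0.131, -0.059], [-0.001, -0.409, -0.912]]
wrist_force: [1.5, -0.0, 7.0]
grip_width: 0.0067
[-0.24500499 -1.51412664 -7.01624383] [-0.18093284 -0.05392684  0.05952707]
time_s: 20.78
eef_pos: [0.5056, 0.2828, 0.1376]
eef_rot: [[-0.144, 0.903, -0.406], [0.99, 0.131, -0.06], [-0.001, -0.41, -0.912]]
wrist_force: [-0.3, 0.0, 0.4]
grip_width: 0.0239
[0.50561375 0.28277794 0.13763249] 0.02385978360416518 [-0.33655281  0.04032225  0.35152281] [ 0.06057243 -0.39415253 -0.01311501]
```

View pics/z7.png

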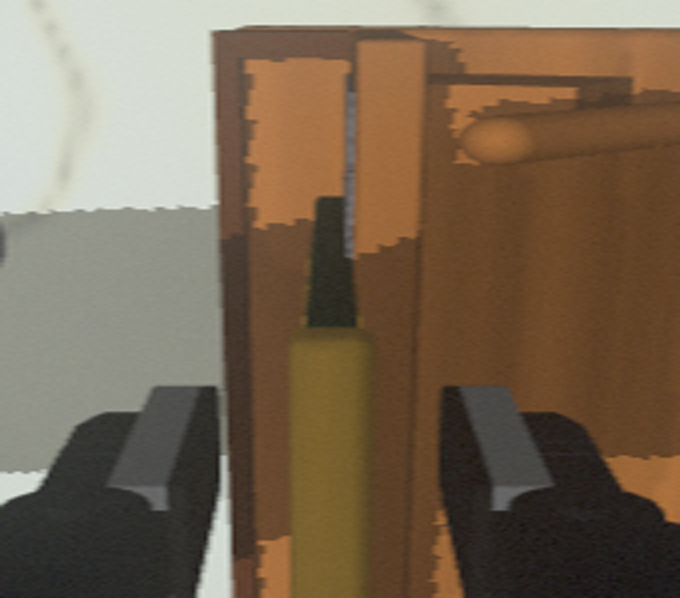

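```bash
python3 -m crank '[[0,0,-0.02,0,0,0,28],[0,0,-0.05,0,0,0,28],[0,0,-0.09,0,0,0,28],[0,0,-0.13,0,0,0,28],[0,0,-0.13,0,0,0,28]]'; python3 - <<'E'
from h import *
s,im=snap("wrist","pics/w15.png"); print(s["eef_pos"],s["grip_width"])
f=grab_frame("scene"); cv2.imwrite("pics/s15.png",cv2.resize(f["img"][100:300,220:460,::-1],None,fx=3.2,fy=3,interpolation=cv2.INTER_CUBIC))
pr(Rd(81.86),slot(-.021,.30));pr(Rd(8.2),[.47,.24,.34])
E
```

```text
time_s: 21.45
eef_pos: [0.5603, 0.2911, 0.2588]
eef_rot: [[-0.143, 0.905, -0.401], [0.99, 0.131, -0.058], [0.0, -0.405, -0.914]]
wrist_force: [-0.1, 0.1, -0.5]
grip_width: 0.0238
[0.56033251 0.29109117 0.25882373] 0.023777134766796115
row [-0.491  -0.1343  0.0125] [-0.3627 -0.2701 -1.2646] norm 0.509 77.0
row [-0.0375 -0.1211 -0.0378] [-0.4221  0.0011  0.0007] norm 0.132 24.2
```

View pics/w15.png

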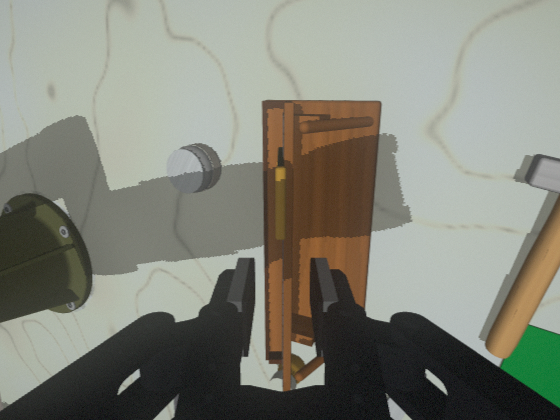

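View pics/s15.png

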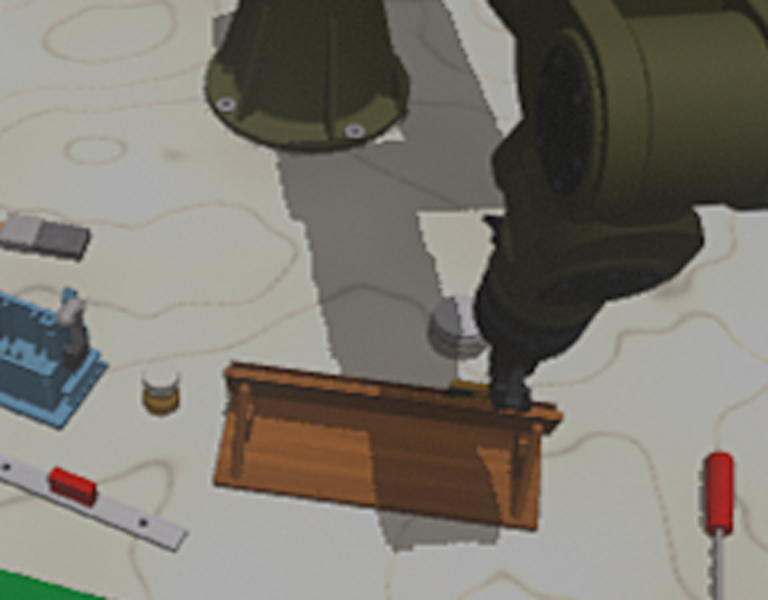

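```bash
python3 -m crank '[[0,0,-0.06,0,0,0,28],[-0.491,-0.134,0.013,-0.363,-0.27,-1.265,28],[-0.491,-0.134,0.013,-0.363,-0.27,-1.265,28],[-0.491,-0.134,0.013,-0.363,-0.27,-1.265,28],[-0.491,-0.134,0.013,-0.363,-0.27,-1.265,28],[-0.491,-0.134,0.013,-0.363,-0.27,-1.265,28],[-0.491,-0.134,0.013,-0.363,-0.27,-1.265,28],[-0.491,-0.134,0.013,-0.363,-0.27,-1.265,28]]'; python3 - <<'E'
from h import *
pr(Rd(81.86),slot(-.021,.30))
E
```

```text
time_s: 22.55
eef_pos: [0.5163, -0.1178, 0.2986]
eef_rot: [[-0.974, 0.225, -0.025], [0.225, 0.974, -0.019], [0.02, -0.024, -1.0]]
wrist_force: [0.4, 0.6, 0.3]
grip_width: 0.0239
row [-0.0084 -0.0964  0.0007] [-0.0231 -0.0214 -0.085 ] norm 0.097 5.2
```

```bash
python3 -m crank '[[0,0,0,0,0,0,28]]';python3 - <<'E'
from h import *
pr(Rd(81.86),slot(-.021,.30))
E
```

```text
time_s: 22.68
eef_pos: [0.5155, -0.1201, 0.2989]
eef_rot: [[-0.971, 0.236, -0.027], [0.236, 0.971, -0.02], [0.021, -0.026, -0.999]]
wrist_force: [-0.6, 1.1, 0.2]
grip_width: 0.0237
row [-0.0097 -0.0939  0.0011] [-0.0247 -0.0223 -0.0963] norm 0.094 5.8
```

```bash
python3 -m crank '[[-0.01,-0.094,0,-0.025,-0.022,-0.096,28],[-0.01,-0.094,0,-0.025,-0.022,-0.096,28],[-0.01,-0.094,0,-0.025,-0.022,-0.096,28],[-0.01,-0.094,0.05,-0.025,-0.022,-0.096,28],[-0.01,-0.094,0.1,-0.025,-0.022,-0.096,28],[-0.01,-0.094,0.155,-0.025,-0.022,-0.096,28],[-0.01,-0.094,0.155,-0.025,-0.022,-0.096,28],[-0.01,-0.094,0.155,-0.025,-0.022,-0.096,28]]';python3 - <<'E'
from h import *
s,im=snap("wrist","pics/w16.png"); print(s["eef_pos"],s["grip_width"])
c=wcam(s)
for y in (-.063,-.021): print(y,proj(c,pose2(RACK,[[x,y+d,.117] for d in (-.004,.004) for x in(-.028,.028)])).round(1).tolist())
pr(Rd(81.86),slot(-.021,.095))
E
```

```text
time_s: 23.68
eef_pos: [0.5033, -0.2127, 0.1485]
eef_rot: [[-0.991, 0.135, 0.002], [0.135, 0.991, 0.001], [-0.002, 0.001, -1.0]]
wrist_force: [-0.8, -0.2, 1.2]
grip_width: 0.0238
[ 0.50330456 -0.21271894  0.14846432] 0.0238308914154292
-0.063 [[188.9, 194.6], [196.1, 293.7], [204.9, 194.7], [210.8, 293.8]]
-0.021 [[273.1, 195.2], [273.1, 294.2], [289.1, 195.3], [287.8, 294.3]]
row [ 0.0014 -0.0005  0.0543] [0.0003 0.0037 0.0063] norm 0.054 0.4
```

View pics/w16.png

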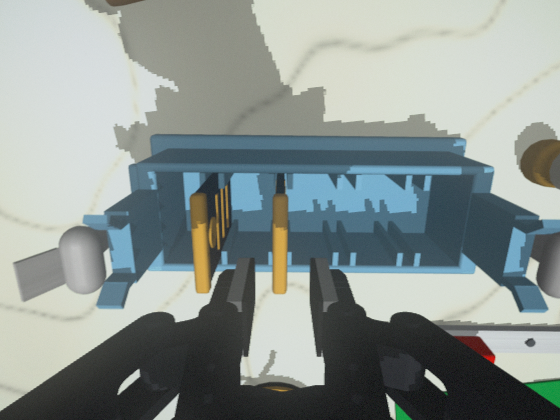

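Rim of the next plate at columns 273–287 as predicted; go down and grip.

```bash
python3 -m crank '[[0.001,-0.001,0.03,0,0.003,0.005,28],[0.001,-0.001,0.053,0,0.003,0.005,28],[0.001,-0.001,0.053,0,0.003,0.005,28],[0.001,-0.001,0.053,0,0.003,0.005,28],[0.001,-0.001,0.053,0,0.003,0.005,0],[0.001,-0.001,0.053,0,0.003,0.005,0],[0.001,-0.001,0.053,0,0.003,0.005,0],[0.001,-0.001,0.053,0,0.003,0.005,0]]'; python3 -m crank '[[0,0,-0.01,0,0,0,0],[0,0,-0.03,0,0,0,0],[0,0,-0.05,0,0,0,0],[0,0,-0.075,0,0,0,0],[0,0,-0.11,0,0,0,0],[0,0,-0.15,0,0,0,0],[0,0,-0.2,0,0,0,0],[0,0,-0.25,0,0,0,0]]'; python3 - <<'E'
from h import *
s,im=snap("wrist","pics/w17.png"); print(s["eef_pos"],s["grip_width"],s["wrist_force"],s["moment"])
pr(Rd(8.2),[.485,.20,.36])
E
```

```text
time_s: 24.72
eef_pos: [0.5027, -0.2149, 0.0959]
eef_rot: [[-0.99, 0.141, 0.001], [0.141, 0.99, -0.0], [-0.001, 0.0, -1.0]]
wrist_force: [-1.0, 0.2, 6.9]
grip_width: 0.0063
time_s: 25.72
eef_pos: [0.5013, -0.2144, 0.3462]
eef_rot: [[-0.99, 0.141, -0.002], [0.141, 0.99, 0.001], [0.002, 0.001, -1.0]]
wrist_force: [0.3, -0.1, -1.7]
grip_width: 0.0064
[ 0.50132974 -0.21442172  0.34618578] 0.006369739677407902 [ 0.28480082 -0.09989774 -1.7438091 ] [-0.01890139 -0.06254886 -0.02837328]
row [ 0.0767  0.4085 -0.0079] [0.003  0.0069 1.286 ] norm 0.416 73.7
```

View pics/w17.png

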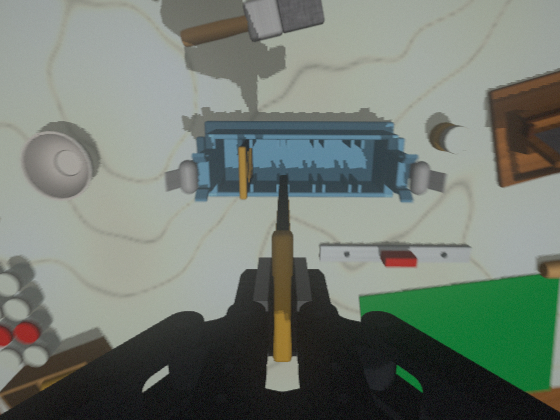

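```bash
python3 -m crank '[[0.077,0.409,-0.01,0.003,0.007,1.286,0],[0.077,0.409,-0.01,0.003,0.007,1.286,0],[0.077,0.409,-0.01,0.003,0.007,1.286,0],[0.077,0.409,-0.01,0.003,0.007,1.286,0],[0.077,0.409,-0.01,0.003,0.007,1.286,0],[0.077,0.409,-0.01,0.003,0.007,1.286,0],[0.077,0.409,-0.01,0.003,0.007,1.286,0],[0.077,0.409,-0.01,0.003,0.007,1.286,0]]'; python3 - <<'E'
from h import *
s=read_state(); print(s["grip_width"],s["wrist_force"])
R,p=standT(0,.005,.10,.084); pr(R,p)
E
```

```text
time_s: 26.78
eef_pos: [0.4827, 0.2038, 0.3549]
eef_rot: [[-0.141, 0.99, -0.009], [0.99, 0.141, 0.004], [0.006, -0.008, -1.0]]
wrist_force: [0.1, -1.0, -1.6]
grip_width: 0.0068
0.006793377868600824 [ 0.08720892 -0.98540649 -1.55399585]
row [-0.0003  0.0721  0.1212] [ 0.4119 -0.0057 -0.    ] norm 0.141 23.6
```

```bash
python3 -m crank '[[0,0.072,0.03,0.412,-0.006,0,0],[0,0.072,0.03,0.412,-0.006,0,0],[0,0.072,0.03,0.412,-0.006,0,0],[0,0.072,0.1,0.412,-0.006,0,0],[0,0.072,0.121,0.412,-0.006,0,0],[0,0.072,0.121,0.412,-0.006,0,0],[0,0.072,0.121,0.412,-0.006,0,0],[0,0.072,0.121,0.412,-0.006,0,0]]'; python3 - <<'E'
from h import *
s,im=snap("wrist","pics/w18.png"); print(s["eef_pos"],s["grip_width"],s["wrist_force"],s["moment"])
R,p=standT(0,.005,.10,.084); pr(R,p)
R,p=standT(0,.005,.005,.084); pr(R,p)
cv2.imwrite("pics/z8.png",cv2.resize(im[0:350,200:370,::-1],None,fx=3.5,fy=1.7,interpolation=cv2.INTER_CUBIC))
E
```

```text
time_s: 27.78
eef_pos: [0.5543, 0.2122, 0.2353]
eef_rot: [[-0.144, 0.905, -0.4], [0.99, 0.132, -0.058], [-0.0, -0.405, -0.915]]
wrist_force: [1.1, 0.2, -1.2]
grip_width: 0.0068
[0.55426967 0.21217646 0.23529567] 0.00675797431715858 [ 1.11413132  0.17692997 -1.16645927] [ 0.09273011 -0.51396111  0.0495974 ]
row [ 0.0022 -0.      0.0022] [0.0034 0.0007 0.0011] norm 0.003 0.2
row [ 0.0023 -0.0004  0.0972] [0.0034 0.0007 0.0011] norm 0.097 0.2
```

View pics/z8.png

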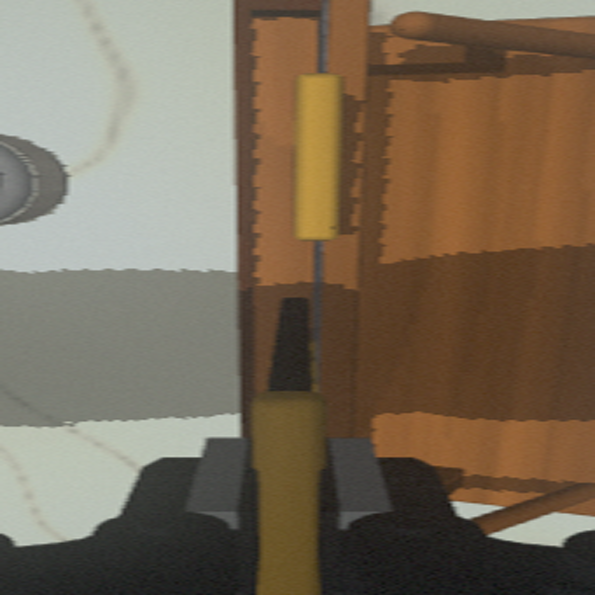

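```bash
python3 -m crank '[[0.002,0,0.03,0.003,0,0.001,0],[0.002,0,0.06,0.003,0,0.001,0],[0.002,0,0.085,0.003,0,0.001,0],[0.002,0,0.096,0.003,0,0.001,0],[0.002,0,0.099,0.003,0,0.001,0],[0.002,0.002,0.1,0.003,0,0.001,0],[0.002,0.003,0.101,0.003,0,0.001,0],[0.002,0.004,0.101,0.003,0,0.001,0]]'; python3 - <<'E'
from h import *
s=read_state(); print(np.array(s["eef_rot"]).T@s["wrist_force"])
R,p=standT(.0,.005,.0,.084); pr(R,p)
E
```

```text
time_s: 28.82
eef_pos: [0.517, 0.2086, 0.1399]
eef_rot: [[-0.143, 0.903, -0.405], [0.99, 0.13, -0.059], [-0.001, -0.409, -0.912]]
wrist_force: [2.0, -0.1, 3.1]
grip_width: 0.007
[-0.38433439  0.51651783 -3.59424437]
row [ 0.0005 -0.0047  0.    ] [-0.0015  0.001  -0.0002] norm 0.005 0.1
```

```bash
python3 -m crank '[[0,0,0,0,0,0,0],[0,0,0,0,0,0,8],[0,0,0,0,0,0,14],[0,0,0,0,0,0,20],[0,0,0,0,0,0,25],[0,0,0,0,0,0,28],[0,0,0,0,0,0,28]]'; python3 - <<'E'
from h import *
s,im=snap("wrist","pics/w19.png"); print(s["eef_pos"],s["grip_width"],s["wrist_force"],s["moment"])
cv2.imwrite("pics/z9.png",cv2.resize(im[0:350,200:370,::-1],None,fx=3.5,fy=1.7,interpolation=cv2.INTER_CUBIC))
E
```

```text
time_s: 29.7
eef_pos: [0.5161, 0.2084, 0.139]
eef_rot: [[-0.143, 0.902, -0.406], [0.99, 0.13, -0.06], [-0.001, -0.411, -0.912]]
wrist_force: [-0.9, -0.0, 0.0]
grip_width: 0.0236
[0.5160815  0.20839936 0.13903635] 0.023573539162461417 [-0.85605012 -0.04499207  0.04298601] [ 0.12616705 -0.43486204 -0.00916858]
```

View pics/z9.png

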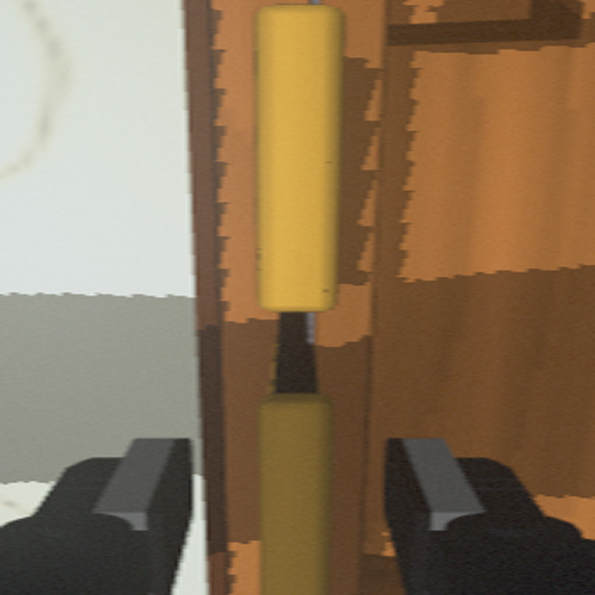

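Second plate is flush with the first (rims at crop columns 258–340). Retract and fetch the third.

```bash
python3 -m crank '[[0,0,-0.02,0,0,0,28],[0,0,-0.05,0,0,0,28],[0,0,-0.09,0,0,0,28],[0,0,-0.14,0,0,0,28],[0,0,-0.19,0,0,0,28],[0,0,-0.19,0,0,0,28]]'; python3 - <<'E'
from h import *
s,im=snap("wrist","pics/w20.png"); print(s["eef_pos"],s["grip_width"])
pr(Rd(81.86),slot(-.063,.30))
E
```

```text
time_s: 30.5
eef_pos: [0.5963, 0.2204, 0.3158]
eef_rot: [[-0.143, 0.906, -0.398], [0.99, 0.131, -0.057], [0.0, -0.402, -0.915]]
wrist_force: [0.1, -0.5, -1.2]
grip_width: 0.024
[0.59625267 0.22044913 0.31576669] 0.023954208925844305
row [-0.4565 -0.1453  0.0794] [-0.3591 -0.2684 -1.2656] norm 0.486 76.9
```

View pics/w20.png

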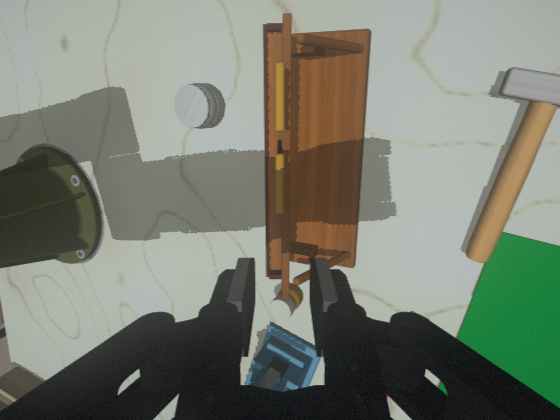

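```bash
python3 -m crank '[[-0.457,-0.145,0.079,-0.359,-0.268,-1.266,28],[-0.457,-0.145,0.079,-0.359,-0.268,-1.266,28],[-0.457,-0.145,0.079,-0.359,-0.268,-1.266,28],[-0.457,-0.145,0.079,-0.359,-0.268,-1.266,28],[-0.457,-0.145,0.079,-0.359,-0.268,-1.266,28],[-0.457,-0.145,0.079,-0.359,-0.268,-1.266,28],[-0.457,-0.145,0.079,-0.359,-0.268,-1.266,28],[-0.457,-0.145,0.079,-0.359,-0.268,-1.266,28]]'; python3 -m crank '[[0,0,0,0,0,0,28],[0,0,0,0,0,0,28]]';python3 - <<'E'
from h import *
pr(Rd(81.86),slot(-.063,.30))
E
```

```text
time_s: 31.55
eef_pos: [0.4951, -0.2483, 0.2992]
eef_rot: [[-0.991, 0.137, -0.005], [0.137, 0.991, 0.0], [0.005, -0.0, -1.0]]
wrist_force: [1.2, -0.4, 1.1]
grip_width: 0.0238
time_s: 31.8
eef_pos: [0.4961, -0.2472, 0.2993]
eef_rot: [[-0.99, 0.143, -0.007], [0.143, 0.99, 0.0], [0.007, -0.001, -1.0]]
wrist_force: [0.6, 1.2, -0.4]
grip_width: 0.0237
row [-0.0019 -0.0078 -0.0007] [-0.0006 -0.0071 -0.0011] norm 0.008 0.4
```

```bash
python3 -m crank '[[-0.002,-0.008,0,0,-0.007,-0.001,28],[-0.002,-0.008,0.05,0,-0.007,-0.001,28],[-0.002,-0.008,0.1,0,-0.007,-0.001,28],[-0.002,-0.008,0.155,0,-0.007,-0.001,28],[-0.002,-0.008,0.155,0,-0.007,-0.001,28],[-0.002,-0.008,0.155,0,-0.007,-0.001,28]]';python3 - <<'E'
from h import *
s,im=snap("wrist","pics/w21.png"); print(s["eef_pos"],s["grip_width"])
c=wcam(s)
print(proj(c,pose2(RACK,[[x,-.063+d,.117] for d in (-.004,.004) for x in(-.028,.028)])).round(1).tolist())
pr(Rd(81.86),slot(-.063,.096))
E
```

```text
time_s: 32.55
eef_pos: [0.4989, -0.256, 0.1474]
eef_rot: [[-0.99, 0.139, 0.004], [0.139, 0.99, -0.003], [-0.004, -0.002, -1.0]]
wrist_force: [0.0, -0.1, 1.1]
grip_width: 0.024
[ 0.49891474 -0.25598479  0.14740962] 0.02395593395296324
[[276.0, 192.2], [276.1, 292.2], [292.2, 192.3], [290.9, 292.2]]
row [0.0031 0.0011 0.0522] [-0.0031  0.0058  0.0026] norm 0.052 0.4
```

View pics/w21.png

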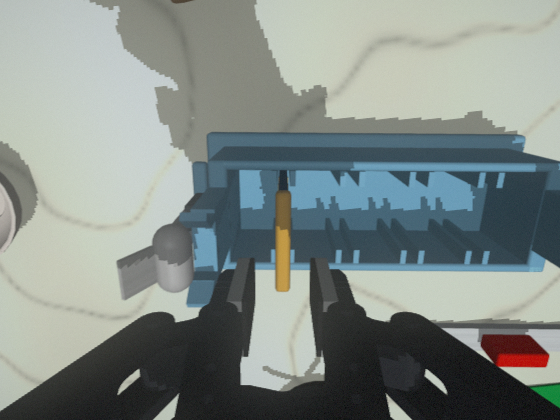

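```bash
python3 -m crank '[[0.002,0,0.02,-0.003,0.004,0.002,22],[0.002,0,0.035,-0.003,0.004,0.002,22],[0.002,0,0.035,-0.003,0.004,0.002,22]]';python3 -m crank '[[0,0,0.006,0,0,0,22],[0,0,0.011,0,0,0,22],[0,0,0.015,0,0,0,22],[0,0,0.015,0,0,0,22]]';python3 - <<'E'
from h import *
s,im=snap("wrist","pics/w22.png"); print(s["eef_pos"],s["grip_width"],s["wrist_force"])
pr(Rd(81.86),slot(-.063,.096))
E
```

```text
time_s: 32.98
eef_pos: [0.4957, -0.2559, 0.1107]
eef_rot: [[-0.99, 0.142, -0.002], [0.142, 0.99, 0.001], [0.002, 0.001, -1.0]]
wrist_force: [-0.4, 0.0, 0.3]
grip_width: 0.0193
time_s: 33.48
eef_pos: [0.4954, -0.2559, 0.0953]
eef_rot: [[-0.99, 0.142, -0.002], [0.142, 0.99, 0.002], [0.002, 0.001, -1.0]]
wrist_force: [0.5, 0.6, 0.4]
grip_width: 0.0189
[ 0.49540154 -0.25585548  0.09527816] 0.018933676750479477 [0.47458149 0.61681628 0.43213904]
row [-0.0012  0.0009 -0.0005] [ 0.0012 -0.002  -0.0005] norm 0.002 0.1
```

View pics/w22.png

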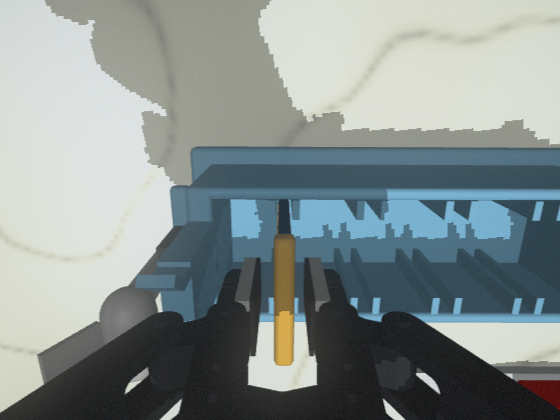

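Clear of the clip, no force. Close and lift.

```bash
python3 -m crank '[[0,0,0,0,0,0,0],[0,0,0,0,0,0,0],[0,0,0,0,0,0,0],[0,0,0,0,0,0,0],[0,0,-0.01,0,0,0,0],[0,0,-0.03,0,0,0,0],[0,0,-0.05,0,0,0,0],[0,0,-0.08,0,0,0,0]]'; python3 -m crank '[[0,0,-0.04,0,0,0,0],[0,0,-0.08,0,0,0,0],[0,0,-0.13,0,0,0,0],[0,0,-0.17,0,0,0,0],[0,0,-0.17,0,0,0,0]]'; python3 - <<'E'
from h import *
s,im=snap("wrist","pics/w23.png"); print(s["eef_pos"],s["grip_width"],s["wrist_force"],s["moment"])
pr(Rd(8.2),[.495,.126,.36])
E
```

```text
time_s: 34.52
eef_pos: [0.495, -0.2557, 0.176]
eef_rot: [[-0.99, 0.142, -0.003], [0.142, 0.99, 0.002], [0.003, 0.002, -1.0]]
wrist_force: [0.7, -1.4, -1.5]
grip_width: 0.0068
time_s: 35.15
eef_pos: [0.4973, -0.257, 0.3496]
eef_rot: [[-0.99, 0.142, 0.004], [0.142, 0.99, -0.002], [-0.004, -0.001, -1.0]]
wrist_force: [0.7, -0.3, -1.0]
grip_width: 0.0065
[ 0.49728012 -0.25697629  0.34962885] 0.006497844032034606 [ 0.73581367 -0.34706006 -0.9808338 ] [-0.05716652 -0.04757888  0.04084328]
row [ 0.0559  0.3785 -0.0128] [8.0000e-04 9.0000e-04 1.2851e+00] norm 0.383 73.6
```

View pics/w23.png

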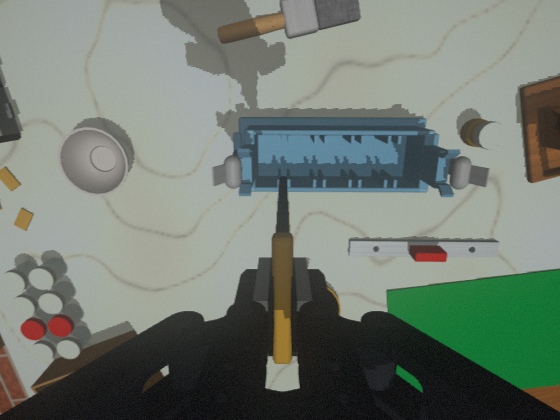

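```bash
python3 -m crank '[[0.056,0.378,-0.013,0.001,0.001,1.285,0],[0.056,0.378,-0.013,0.001,0.001,1.285,0],[0.056,0.378,-0.013,0.001,0.001,1.285,0],[0.056,0.378,-0.013,0.001,0.001,1.285,0],[0.056,0.378,-0.013,0.001,0.001,1.285,0],[0.056,0.378,-0.013,0.001,0.001,1.285,0],[0.056,0.378,-0.013,0.001,0.001,1.285,0],[0.056,0.378,-0.013,0.001,0.001,1.285,0]]'; python3 - <<'E'
from h import *
s=read_state(); print(s["grip_width"],s["wrist_force"])
R,p=standT(-.075,.005,.10,.0835); pr(R,p)
E
```

```text
time_s: 36.2
eef_pos: [0.4932, 0.1286, 0.3573]
eef_rot: [[-0.144, 0.99, -0.006], [0.99, 0.144, 0.001], [0.002, -0.006, -1.0]]
wrist_force: [0.2, -0.4, -1.2]
grip_width: 0.0066
0.0065668984271666205 [ 0.19486844 -0.36858228 -1.19093647]
row [0.0009 0.072  0.1243] [ 0.4143 -0.0019  0.0015] norm 0.144 23.7
```

```bash
python3 -m crank '[[0.001,0.072,0.03,0.414,-0.002,0.001,0],[0.001,0.072,0.03,0.414,-0.002,0.001,0],[0.001,0.072,0.03,0.414,-0.002,0.001,0],[0.001,0.072,0.1,0.414,-0.002,0.001,0],[0.001,0.072,0.124,0.414,-0.002,0.001,0],[0.001,0.072,0.124,0.414,-0.002,0.001,0],[0.001,0.072,0.124,0.414,-0.002,0.001,0],[0.001,0.072,0.124,0.414,-0.002,0.001,0]]'; python3 - <<'E'
from h import *
s,im=snap("wrist","pics/w24.png"); print(s["eef_pos"],s["grip_width"],s["wrist_force"],s["moment"])
R,p=standT(-.075,.005,.0,.0835); pr(R,p)
cv2.imwrite("pics/z10.png",cv2.resize(im[0:350,200:370,::-1],None,fx=3.5,fy=1.7,interpolation=cv2.INTER_CUBIC))
E
```

```text
time_s: 37.2
eef_pos: [0.5657, 0.1374, 0.237]
eef_rot: [[-0.142, 0.906, -0.398], [0.99, 0.13, -0.057], [-0.0, -0.402, -0.916]]
wrist_force: [0.5, -1.1, -0.8]
grip_width: 0.0065
[0.56571843 0.13738368 0.23695231] 0.0065224991485281466 [ 0.46734719 -1.10851755 -0.82994082] [ 0.04797955 -0.52982054  0.01571264]
row [ 0.0028 -0.0006  0.1046] [ 0.0067 -0.     -0.0004] norm 0.105 0.4
```

View pics/z10.png

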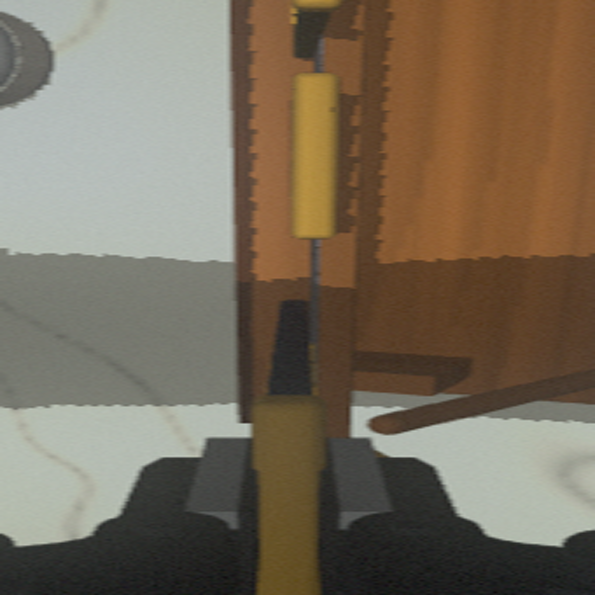

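```bash
python3 -m crank '[[0.003,0,0.03,0.004,0,0,0],[0.003,0,0.06,0.004,0,0,0],[0.003,0,0.085,0.004,0,0,0],[0.003,0,0.097,0.004,0,0,0],[0.003,0,0.101,0.004,0,0,0],[0.003,0.002,0.102,0.004,0,0,0],[0.003,0.003,0.103,0.004,0,0,0],[0.003,0.004,0.103,0.004,0,0,0]]'; python3 - <<'E'
from h import *
s=read_state(); print(np.array(s["eef_rot"]).T@s["wrist_force"])
R,p=standT(-.075,.005,.0,.0835); pr(R,p)
E
```

```text
time_s: 38.25
eef_pos: [0.5276, 0.1348, 0.1396]
eef_rot: [[-0.142, 0.904, -0.403], [0.99, 0.13, -0.058], [-0.0, -0.407, -0.913]]
wrist_force: [-1.1, -1.2, 2.7]
grip_width: 0.0067
[-1.0053418  -2.24748942 -1.9707507 ]
row [-0.0001 -0.0048  0.0003] [ 0.0003  0.0001 -0.0006] norm 0.005 0.0
```

```bash
python3 -m crank '[[0,0,0.001,0,0,0,0],[0,0,0.001,0,0,0,8],[0,0,0.001,0,0,0,14],[0,0,0.001,0,0,0,20],[0,0,0.001,0,0,0,25],[0,0,0.001,0,0,0,28],[0,0,0.001,0,0,0,28]]'; python3 - <<'E'
from h import *
s,im=snap("wrist","pics/w25.png"); print(s["eef_pos"],s["grip_width"],s["wrist_force"],s["moment"])
cv2.imwrite("pics/z11.png",cv2.resize(im[0:350,200:370,::-1],None,fx=3.5,fy=1.7,interpolation=cv2.INTER_CUBIC))
E
```

```text
time_s: 39.12
eef_pos: [0.5266, 0.1347, 0.1382]
eef_rot: [[-0.142, 0.904, -0.404], [0.99, 0.13, -0.058], [-0.0, -0.408, -0.913]]
wrist_force: [0.1, -0.3, -0.0]
grip_width: 0.0242
[0.52658409 0.13470627 0.13815919] 0.02417684013659535 [ 0.09963145 -0.30482831 -0.04652865] [ 0.02072897 -0.41467133  0.01913345]
```

View pics/z11.png

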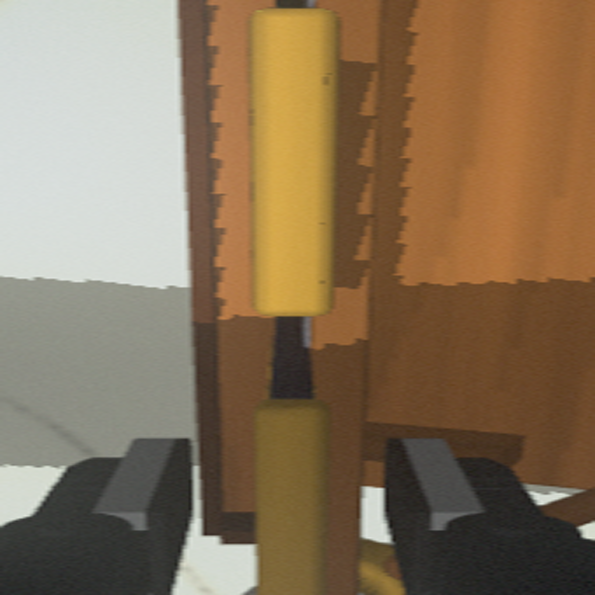

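```bash
python3 -m crank '[[0,0,-0.02,0,0,0,28],[0,0,-0.05,0,0,0,28],[0,0,-0.09,0,0,0,28],[0,0,-0.14,0,0,0,28],[0,0,-0.2,0,0,0,28],[0,0,-0.2,0,0,0,28]]'; python3 - <<'E'
from h import *
f=grab_frame("scene"); cv2.imwrite("pics/s25.png",cv2.resize(f["img"][150:300,150:420,::-1],None,fx=2.9,fy=2.9,interpolation=cv2.INTER_CUBIC))
f=grab_frame("top"); cv2.imwrite("pics/t25.png",cv2.resize(f["img"][130:300,150:410,::-1],None,fx=3,fy=3,interpolation=cv2.INTER_CUBIC))
pr(Rd(-8),[.64,-.06,.33])
E
```

```text
time_s: 39.92
eef_pos: [0.6098, 0.1468, 0.3239]
eef_rot: [[-0.142, 0.907, -0.397], [0.99, 0.13, -0.057], [0.0, -0.401, -0.916]]
wrist_force: [0.1, 0.6, -0.6]
grip_width: 0.0241
row [-0.2089 -0.0019 -0.0093] [-0.4163  0.0594  0.278 ] norm 0.209 28.9
```

View pics/s25.png

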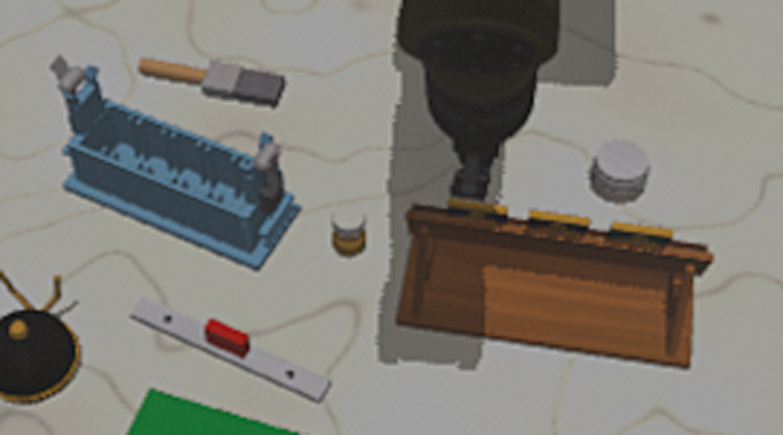

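View pics/t25.png

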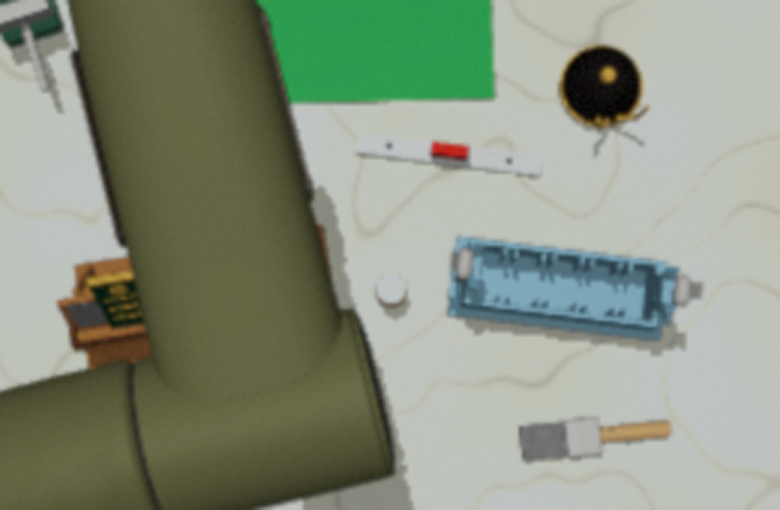

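```bash
python3 -m crank '[[-0.23,0.005,-0.02,-0.416,0.059,0.278,45],[-0.23,0.005,-0.02,-0.416,0.059,0.278,45],[-0.23,0.005,-0.02,-0.416,0.059,0.278,45],[-0.23,0.005,-0.02,-0.416,0.059,0.278,45],[-0.23,0.005,-0.02,-0.416,0.059,0.278,45],[-0.23,0.005,-0.02,-0.416,0.059,0.278,45],[-0.23,0.005,-0.02,-0.416,0.059,0.278,45],[-0.23,0.005,-0.02,-0.416,0.059,0.278,45]]'; python3 -m crank '[[0,0,0,0,0,0,45],[0,0,0,0,0,0,45]]'; python3 - <<'E'
from h import *
print(back(TOP,(300,180),.036))
s,im=snap("wrist","pics/w26.png"); print(s["eef_pos"],s["eef_rot"]); np.savez("w26.npz",p=s["eef_pos"],R=s["eef_rot"])
E
```

```text
time_s: 41.02
eef_pos: [0.6528, -0.0782, 0.3366]
eef_rot: [[0.137, 0.991, -0.002], [0.991, -0.137, -0.001], [-0.001, -0.002, -1.0]]
wrist_force: [-0.3, -0.1, 0.1]
grip_width: 0.0388
time_s: 41.28
eef_pos: [0.6529, -0.0791, 0.3371]
eef_rot: [[0.138, 0.99, -0.002], [0.99, -0.138, -0.001], [-0.001, -0.002, -1.0]]
wrist_force: [-0.2, -0.2, -0.6]
grip_width: 0.0385
[ 0.66102616 -0.07510579  0.036     ]
[ 0.6528847  -0.07905684  0.33706388] [[ 1.38402529e-01  9.90374528e-01 -1.74199455e-03]
 [ 9.90375591e-01 -1.38403962e-01 -7.30086378e-04]
 [-9.64157899e-04 -1.62418308e-03 -9.99998216e-01]]
```

View pics/w26.png

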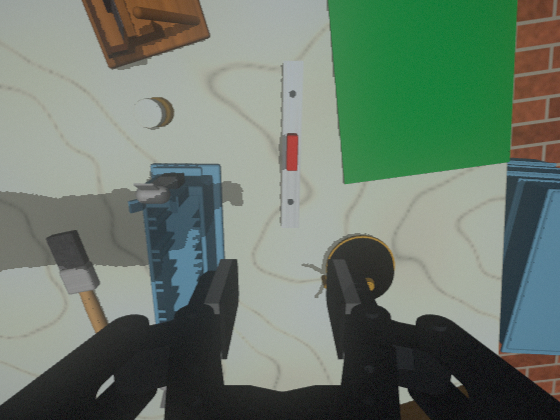

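```bash
python3 - <<'E'
from h import *
d=np.load("w26.npz"); c=wcam(dict(eef_pos=d["p"],eef_rot=d["R"]))
im=cv2.imread("pics/w26.png"); hsv=cv2.cvtColor(im,cv2.COLOR_BGR2HSV)
red=((hsv[...,0]<8)|(hsv[...,0]>172))&(hsv[...,1]>150)&(hsv[...,2]>60); red[:, :260]=0; red[:,320:]=0; red[240:]=0
ys,xs=np.nonzero(red); print(xs.min(),xs.max(),ys.min(),ys.max())
for r in (138,145,152,160,167):
    x=np.nonzero(red[r])[0]; print(r,x.min(),x.max(), im[r,280:305,2].tolist())
cv2.imwrite("pics/z12.png",cv2.resize(im[55:235,265:320],None,fx=5,fy=3.3,interpolation=cv2.INTER_CUBIC))
E
```

```text
287 296 136 169
138 288 296 [116, 117, 116, 114, 117, 117, 111, 131, 163, 170, 169, 173, 174, 171, 173, 173, 170, 154, 155, 170, 169, 170, 170, 167, 169]
145 288 296 [113, 114, 113, 116, 115, 115, 109, 137, 166, 170, 170, 171, 171, 170, 169, 170, 165, 152, 157, 170, 165, 170, 170, 171, 168]
152 288 296 [110, 110, 112, 116, 115, 110, 117, 148, 166, 171, 169, 170, 174, 170, 172, 170, 163, 141, 148, 166, 165, 167, 170, 168, 171]
160 288 296 [106, 108, 110, 114, 115, 112, 122, 154, 167, 167, 170, 172, 170, 169, 169, 171, 164, 148, 158, 165, 165, 167, 172, 171, 168]
167 287 296 [117, 117, 113, 119, 114, 109, 121, 155, 168, 168, 169, 167, 169, 167, 170, 169, 158, 159, 170, 161, 166, 170, 172, 170, 171]
```

View pics/z12.png

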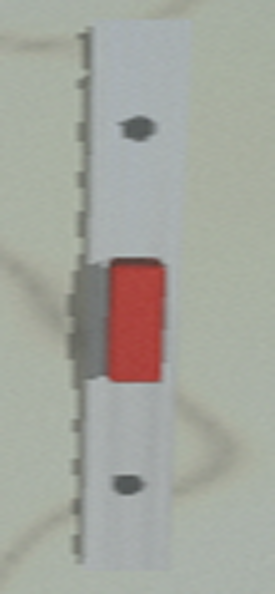

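```bash
python3 - <<'E'
from h import *
d=np.load("w26.npz"); c=wcam(dict(eef_pos=d["p"],eef_rot=d["R"]))
obs=[(c,(282.6,61.7),(-.012,.108,.008)),(c,(303.2,61.7),(.012,.108,.008)),(c,(281.6,225.6),(-.012,-.108,.008)),(c,(299,227.1),(.012,-.108,.008)),
(c,(292.8,93.8),(0,.0705,.008)),(c,(290.4,201.7),(0,-.0705,.008)),
(c,(287.3,135.3),(-.007,.022,.036)),(c,(297.2,135.3),(.007,.022,.036)),(c,(286.8,170.2),(-.007,-.022,.036)),(c,(297,170.2),(.007,-.022,.036))]
p,r=fitpose(obs,[.66,-.07,-.14]); print(p,np.rad2deg(p[2])); print(r.round(1).tolist())
pr(Rd(np.rad2deg(p[2])),[p[0],p[1],.11])
E
```

```text
[ 0.66513837 -0.07337593 -0.14701391] -8.423276337301
[[0.5, -1.1], [-0.3, -1.0], [0.0, 2.1], [-0.1, 0.8], [-0.3, -0.7], [0.3, 0.2], [-0.7, -0.2], [1.0, -0.1], [-0.7, 0.7], [0.4, 0.8]]
row [0.0077 0.0117 0.2271] [-0.0015  0.001   0.0079] norm 0.228 0.5
```

```bash
python3 -m crank '[[0.008,0.012,0.06,0,0.001,0.008,45],[0.008,0.012,0.12,0,0.001,0.008,45],[0.008,0.012,0.18,0,0.001,0.008,45],[0.008,0.012,0.22,0,0.001,0.008,45],[0.008,0.012,0.22,0,0.001,0.008,45],[0.008,0.012,0.22,0,0.001,0.008,45]]'; python3 - <<'E'
from h import *
s,im=snap("wrist","pics/w27.png"); print(s["eef_pos"])
c=wcam(s); p=[.6651,-.0734,-.147]
print(proj(c,pose2(p,[[x,y,.036] for x in (-.007,.007) for y in (-.022,.022)])).round(1).tolist())
pr(Rd(-8.42),[p[0],p[1],.0125])
E
```

```text
time_s: 42.08
eef_pos: [0.6666, -0.0735, 0.1191]
eef_rot: [[0.147, 0.989, 0.001], [0.989, -0.147, 0.0], [0.0, 0.001, -1.0]]
wrist_force: [0.2, -0.1, 0.1]
grip_width: 0.0382
[ 0.66662398 -0.07352257  0.1190749 ]
[[269.8, 247.0], [269.2, 183.6], [290.5, 247.0], [291.0, 183.6]]
row [-1.000e-04 -2.400e-03  1.073e-01] [ 0.0023 -0.0001 -0.0006] norm 0.107 0.1
```

View pics/w27.png

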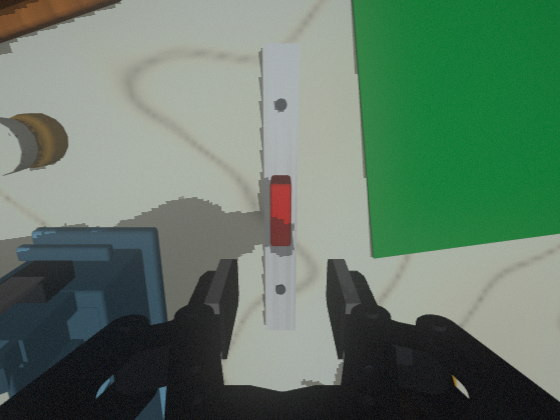

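```bash
python3 -m crank '[[0,-0.001,0.05,0.002,0,0,45],[0,-0.001,0.09,0.002,0,0,45],[0,-0.001,0.107,0.002,0,0,45],[0,-0.001,0.107,0.002,0,0,45],[0,-0.001,0.107,0.002,0,0,0],[0,-0.001,0.107,0.002,0,0,0],[0,-0.001,0.107,0.002,0,0,0],[0,-0.001,0.107,0.002,0,0,0]]'; python3 - <<'E'
from h import *
s=read_state(); print(s["eef_pos"],s["grip_width"],s["wrist_force"],s["moment"])
E
python3 -m crank '[[0,0,-0.03,0,0,0,0],[0,0,-0.08,0,0,0,0],[0,0,-0.14,0,0,0,0],[0,0,-0.2,0,0,0,0],[0,0,-0.25,0,0,0,0],[0,0,-0.25,0,0,0,0]]'; python3 - <<'E'
from h import *
s,im=snap("wrist","pics/w28.png"); print(s["eef_pos"],s["grip_width"],s["wrist_force"],s["moment"])
pr(Rd(-8.14),[RACK[0],RACK[1],.26])
E
```

```text
time_s: 43.12
eef_pos: [0.6663, -0.0735, 0.0126]
eef_rot: [[0.147, 0.989, 0.001], [0.989, -0.147, 0.0], [0.0, 0.001, -1.0]]
wrist_force: [-0.1, 0.4, 6.0]
grip_width: 0.0129
[ 0.66629744 -0.07345158  0.01264659] 0.012882936962403262 [-0.0855826   0.39390045  6.0295463 ] [ 0.03442018  0.09280529 -0.02069087]
time_s: 43.88
eef_pos: [0.6678, -0.0736, 0.2663]
eef_rot: [[0.147, 0.989, 0.006], [0.989, -0.147, -0.001], [0.0, 0.006, -1.0]]
wrist_force: [0.4, -0.8, -2.5]
grip_width: 0.013
[ 0.66777173 -0.07361385  0.26631471] 0.012973957035535022 [ 0.35615713 -0.84118267 -2.45785392] [-1.51867147e-02 -6.92611826e-05 -4.18407437e-02]
row [-0.1416 -0.1414  0.0027] [ 0.0016 -0.0002 -0.0054] norm 0.2 0.3
```

View pics/w28.png

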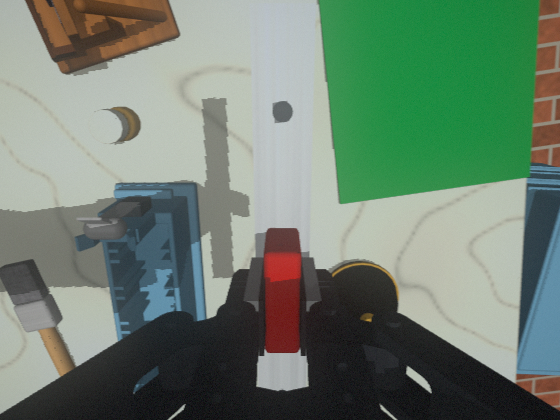

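```bash
python3 -m crank '[[-0.142,-0.142,0,0.001,0,-0.005,0],[-0.142,-0.142,0,0.001,0,-0.005,0],[-0.142,-0.142,0,0.001,0,-0.005,0],[-0.142,-0.142,0,0.001,0,-0.005,0],[-0.142,-0.142,0.03,0.001,0,-0.005,0],[-0.142,-0.142,0.06,0.001,0,-0.005,0],[-0.142,-0.142,0.06,0.001,0,-0.005,0],[-0.142,-0.142,0.06,0.001,0,-0.005,0]]'; python3 - <<'E'
from h import *
pr(Rd(-8.2),[.5067,-.1932,.175])
E
```

```text
time_s: 44.92
eef_pos: [0.504, -0.1926, 0.2008]
eef_rot: [[0.141, 0.99, -0.005], [0.99, -0.141, 0.001], [0.0, -0.005, -1.0]]
wrist_force: [-0.6, -1.3, -1.1]
grip_width: 0.0128
row [-0.0002  0.0029  0.0258] [-0.0048 -0.0002  0.0012] norm 0.026 0.3
```

```bash
python3 -m crank '[[0,0.001,0.01,-0.003,0,0.001,0],[0,0.001,0.025,-0.003,0,0.001,0],[0,0.001,0.025,-0.003,0,0.001,0],[0,0.001,0.025,-0.003,0,0.001,0]]'; python3 - <<'E'
from h import *
s,im=snap("wrist","pics/w29.png"); print(s["eef_pos"])
pr(Rd(-8.2),[.5067,-.1932,.1316])
f=grab_frame("scene"); cv2.imwrite("pics/s29.png",cv2.resize(f["img"][140:260,150:290,::-1],None,fx=5,fy=4.5,interpolation=cv2.INTER_CUBIC))
E
```

```text
time_s: 45.42
eef_pos: [0.5044, -0.193, 0.1755]
eef_rot: [[0.143, 0.99, -0.002], [0.99, -0.143, 0.0], [0.0, -0.002, -1.0]]
wrist_force: [0.5, 0.1, -2.4]
grip_width: 0.0131
[ 0.50435444 -0.1929841   0.17552022]
row [0.0002 0.0021 0.0442] [-0.0013  0.     -0.0004] norm 0.044 0.1
```

View pics/w29.png

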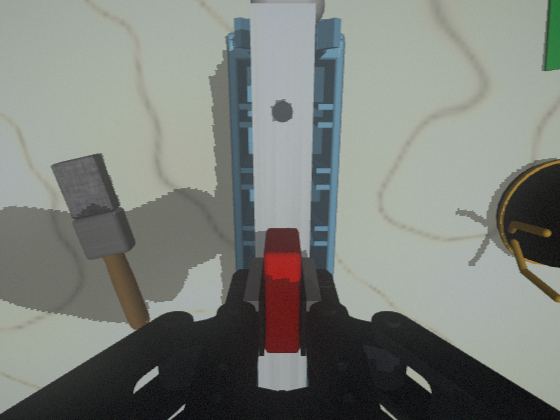

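View pics/s29.png

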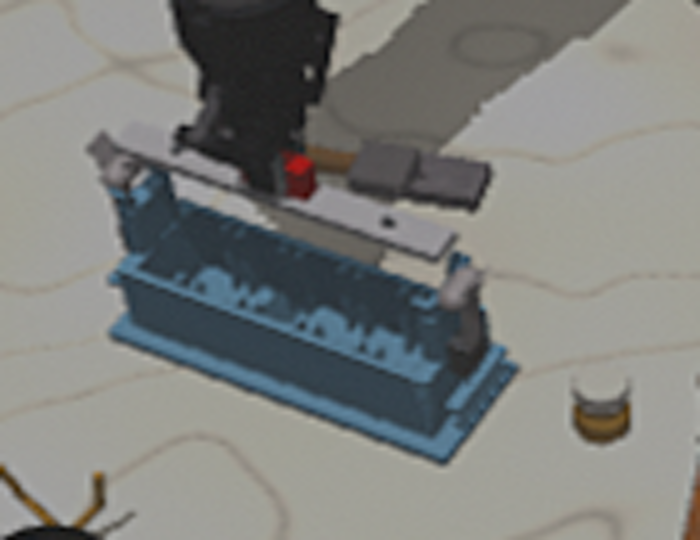

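```bash
python3 -m crank '[[0,0.002,0,-0.001,0,0,0],[0,0.002,0.012,-0.001,0,0,0],[0,0.002,0.012,-0.001,0,0,0],[0,0.002,0.012,-0.001,0,0,0]]'; python3 - <<'E'
from h import *
s=read_state(); print(s["eef_pos"],s["wrist_force"])
pr(Rd(-8.2),[.5067,-.1932,.1316])
E
```

```text
time_s: 46.02
eef_pos: [0.5062, -0.1932, 0.1633]
eef_rot: [[0.143, 0.99, -0.001], [0.99, -0.143, 0.0], [0.0, -0.001, -1.0]]
wrist_force: [-0.4, -0.9, -1.3]
grip_width: 0.0128
[ 0.50618335 -0.19323115  0.16330068] [-0.40309653 -0.91033187 -1.34615062]
row [0.0001 0.0005 0.0317] [-0.0012 -0.0001 -0.0003] norm 0.032 0.1
```

```bash
python3 -m crank '[[0,0,0.008,0,0,0,0],[0,0,0.014,0,0,0,0],[0,0,0.018,0,0,0,0],[0,0,0.018,0,0,0,0]]'; python3 -m crank '[[0,0,0.004,0,0,0,0],[0,0,0.008,0,0,0,0],[0,0,0.011,0,0,0,0],[0,0,0.013,0,0,0,0],[0,0,0.014,0,0,0,0],[0,0,0.014,0,0,0,0]]'; python3 - <<'E'
from h import *
s=read_state(); print(s["eef_pos"],s["wrist_force"],s["moment"],s["grip_width"])
E
```

```text
time_s: 46.52
eef_pos: [0.5071, -0.1937, 0.1463]
eef_rot: [[0.143, 0.99, 0.001], [0.99, -0.143, -0.001], [-0.001, 0.001, -1.0]]
wrist_force: [-0.2, 0.8, 4.7]
grip_width: 0.0127
time_s: 47.28
eef_pos: [0.5079, -0.1928, 0.1325]
eef_rot: [[0.143, 0.99, 0.003], [0.99, -0.143, 0.001], [0.002, 0.003, -1.0]]
wrist_force: [2.6, 1.6, 4.9]
grip_width: 0.0128
[ 0.50794548 -0.19283414  0.13253578] [2.57045218 1.56203264 4.91826272] [ 1.05574297 -0.52989105 -0.03168933] 0.012761306530449844
```

```bash
python3 -m crank '[[0,0,0.002,0,0,0,0],[0,0,0.003,0,0,0,0],[0,0,0.003,0,0,0,0]]'; python3 - <<'E'
from h import *
s,im=snap("wrist","pics/w30.png"); print(s["eef_pos"],s["wrist_force"],s["moment"],s["grip_width"])
f=grab_frame("scene"); cv2.imwrite("pics/s30.png",cv2.resize(f["img"][140:260,150:290,::-1],None,fx=5,fy=4.5,interpolation=cv2.INTER_CUBIC))
E
```

```text
time_s: 47.65
eef_pos: [0.5077, -0.1932, 0.1312]
eef_rot: [[0.143, 0.99, 0.003], [0.99, -0.143, 0.0], [0.001, 0.003, -1.0]]
wrist_force: [-2.7, 3.4, 21.0]
grip_width: 0.013
[ 0.50767624 -0.19324541  0.13115525] [-2.67873857  3.44416574 21.03771095] [ 1.43643885  0.75752826 -0.05394312] 0.013036416157671833
```

View pics/s30.png

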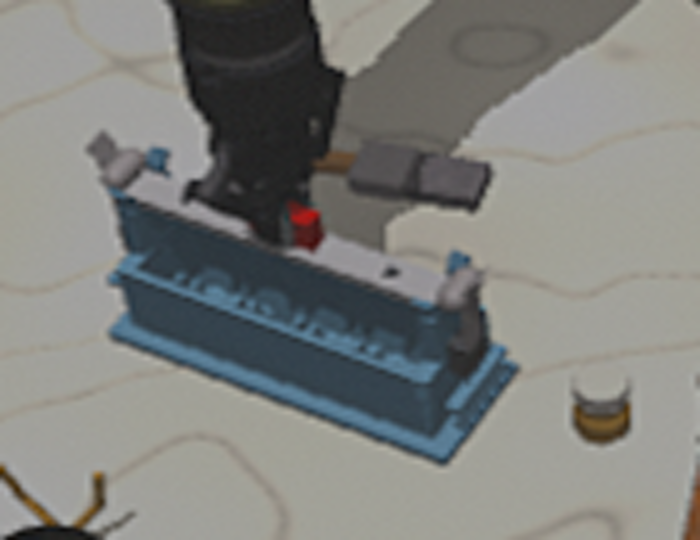

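```bash
python3 -m crank '[[0,0,0.001,0,0,0,0],[0,0,0.001,0,0,0,0]]'; python3 - <<'E'
from h import *
s=read_state(); print(s["eef_pos"],s["wrist_force"],s["moment"],s["grip_width"])
E
```

```text
time_s: 48.0
eef_pos: [0.5077, -0.1932, 0.1311]
eef_rot: [[0.143, 0.99, 0.003], [0.99, -0.143, -0.0], [0.0, 0.003, -1.0]]
wrist_force: [-5.8, 4.1, 29.8]
grip_width: 0.0125
[ 0.5076945  -0.19324493  0.13113712] [-5.75131933  4.06108842 29.78657   ] [ 1.63073519  1.34605016 -0.0770321 ] 0.012537224769939636
```

```bash
python3 -m crank '[[0,0,-0.002,0,0,0,0],[0,0,-0.002,0,0,0,0],[0,0,-0.002,0,0,0,40],[0,0,-0.002,0,0,0,40],[0,0,-0.03,0,0,0,40],[0,0,-0.07,0,0,0,40],[0,0,-0.1,0,0,0,40],[0,0,-0.1,0,0,0,40]]'; python3 - <<'E'
from h import *
s,im=snap("wrist","pics/w31.png"); print(s["eef_pos"],s["wrist_force"]); np.savez("w31.npz",p=s["eef_pos"],R=s["eef_rot"])
f=grab_frame("scene"); cv2.imwrite("pics/s31.png",cv2.resize(f["img"][140:260,150:290,::-1],None,fx=5,fy=4.5,interpolation=cv2.INTER_CUBIC))
c=wcam(s); print(proj(c,pose2(RACK,[[x,y,.155] for x in (-.007,.007) for y in (-.022,.022)])).round(1).tolist())
E
```

```text
time_s: 49.0
eef_pos: [0.5076, -0.1941, 0.2295]
eef_rot: [[0.143, 0.99, 0.003], [0.99, -0.143, -0.002], [-0.001, 0.003, -1.0]]
wrist_force: [0.3, 0.1, 0.3]
grip_width: 0.0341
[ 0.50764339 -0.19405094  0.22951154] [0.33482792 0.11443519 0.31526516]
[[268.5, 250.6], [267.6, 185.0], [289.9, 250.5], [290.3, 185.0]]
```

View pics/w31.png

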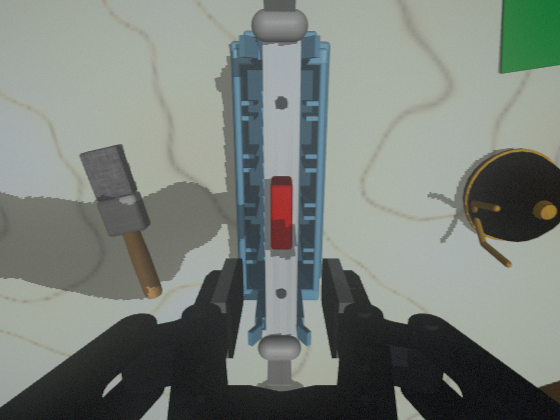

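View pics/s31.png

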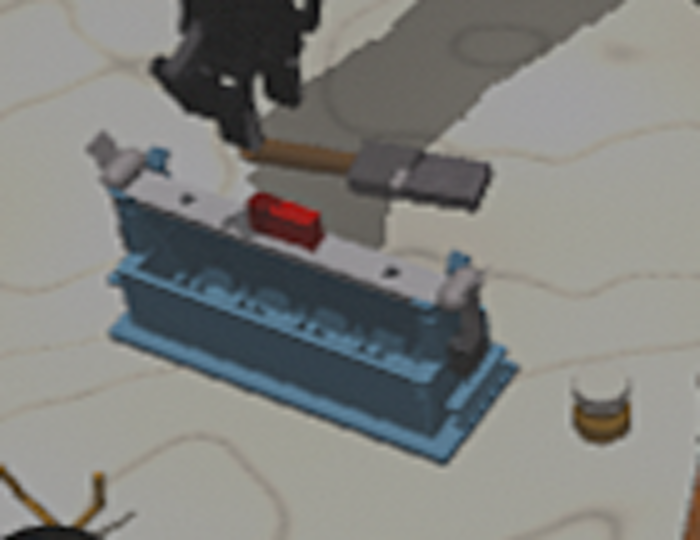

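```bash
python3 - <<'E'
from h import *
a=cv2.imread("pics/scene0.png")
f=grab_frame("scene"); b=f["img"][:,:,::-1].copy(); cv2.imwrite("pics/s32.png",b)
def reg(im,x0,x1,y0,y1):
    return im[y0:y1,x0:x1].astype(np.float32).mean(2)
def m(im):
    hsv=cv2.cvtColor(im,cv2.COLOR_BGR2HSV); r=((hsv[...,0]<8)|(hsv[...,0]>172))&(hsv[...,1]>130); r[:170]=0;r[215:]=0;r[:,:180]=0;r[:,240:]=0
    ys,xs=np.nonzero(r); return xs.mean().round(2),ys.mean().round(2),len(xs),xs.min(),xs.max(),ys.min(),ys.max()
print(m(a),m(b))
for nm,box in {"bar+y end":(222,250,195,218),"bar-y end":(165,195,172,196),"clip+y":(232,250,190,215),"stripR":(215,236,192,214)}.items():
    A,B=reg(a,*box),reg(b,*box); print(nm,cv2.phaseCorrelate(A,B,cv2.createHanningWindow(A.shape[::-1],cv2.CV_32F)))
d=np.hstack([cv2.resize(x[160:250,155:265],None,fx=3.6,fy=3.6,interpolation=cv2.INTER_CUBIC) for x in (a,b)]); cv2.imwrite("pics/cmp.png",d)
E
```

```text
(np.float64(206.59), np.float64(188.02), 105, np.int64(200), np.int64(213), np.int64(182), np.int64(194)) (np.float64(206.93), np.float64(188.41), 105, np.int64(200), np.int64(213), np.int64(183), np.int64(194))
bar+y end ((-0.11219233873966417, 0.16608549865326694), 0.9932307683759265)
bar-y end ((-0.20497212726716008, 0.2488185742322475), 0.9782737543185552)
clip+y ((-0.10143302725191816, 0.5276522743364662), 1.0360515345467463)
stripR ((0.11197051659742563, 0.7677209592186998), 0.8011074562867483)
```

View pics/cmp.png

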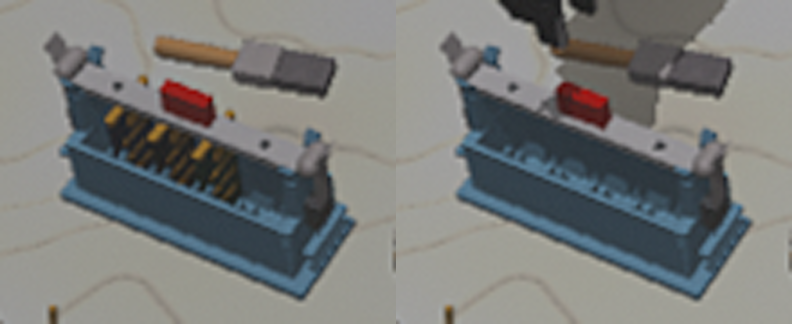

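```bash
python3 -m crank '[[0,0,-0.05,0,0,0,40],[0,0,-0.1,0,0,0,40],[-0.2,-0.05,-0.12,0,0,0,40],[-0.25,-0.05,-0.12,0,0,0,40],[-0.25,-0.05,-0.12,0,0,0,40],[-0.25,-0.05,-0.12,0,0,0,40],[-0.25,-0.05,-0.12,0,0,0,40],[-0.25,-0.05,-0.12,0,0,0,40]]'; python3 - <<'E'
from h import *
f=grab_frame("scene"); b=f["img"][:,:,::-1]; cv2.imwrite("pics/s33.png",b)
f=grab_frame("top"); t=f["img"][:,:,::-1]; cv2.imwrite("pics/t33.png",t)
cv2.imwrite("pics/t33c.png",cv2.resize(t[140:300,110:400],None,fx=2.7,fy=2.7,interpolation=cv2.INTER_CUBIC))
cv2.imwrite("pics/s33c.png",cv2.resize(b[150:330,110:390],None,fx=2.8,fy=2.8,interpolation=cv2.INTER_CUBIC))
E
```

```text
time_s: 50.15
eef_pos: [0.4208, -0.4334, 0.346]
eef_rot: [[0.144, 0.99, -0.002], [0.99, -0.144, 0.002], [0.002, -0.003, -1.0]]
wrist_force: [0.0, 0.5, -0.1]
grip_width: 0.0342
```

View pics/t33c.png

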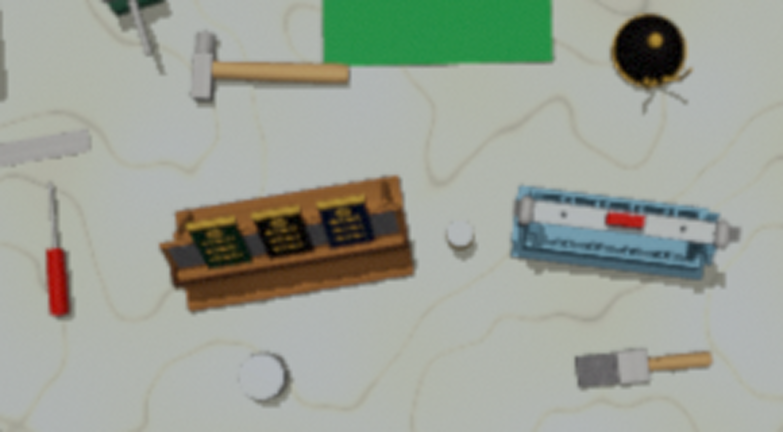

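View pics/s33c.png

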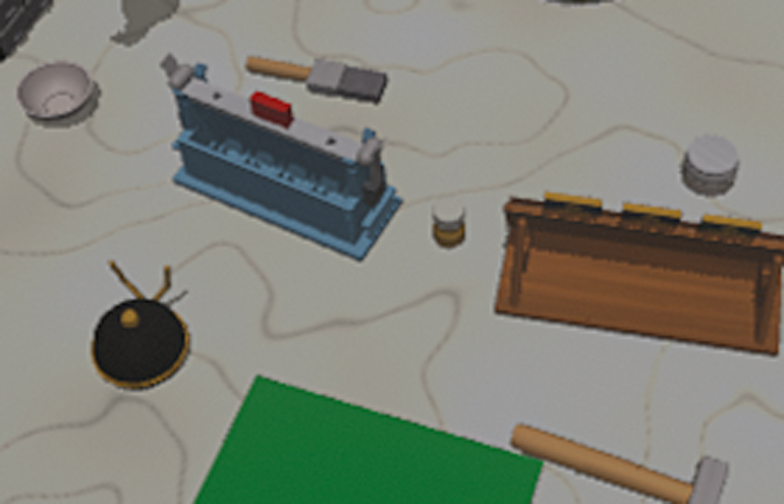

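```bash
python3 -m crank '[[0,0,0,0,0,0,40],[0,0,0,0,0,0,40],[0,0,0,0,0,0,40],[0,0,0,0,0,0,40]]'; python3 - <<'E'
from rig import *
print(sign_off())
E
```

```text
time_s: 50.75
eef_pos: [0.4214, -0.4334, 0.3477]
eef_rot: [[0.143, 0.99, -0.0], [0.99, -0.143, -0.0], [-0.0, -0.0, -1.0]]
wrist_force: [0.3, 0.1, -0.1]
grip_width: 0.0341
the job is handed in; nothing more can be done
None
```

The job is handed in at about 51 s. The three plates that were in the rack (green, black, blue) now stand rim up on the ledge, and the keeper bar is clipped back on the empty rack. There was no fourth plate.

**What I did:** I lifted the keeper bar off and stood it on the bench. I then moved the plates one at a time onto the stand at 75 mm pitch, and the wrist views showed each lying flush against the rest after release. The bar had been knocked about 4 cm while I worked, so I found it again with the wrist camera. I pressed it home with about 30 N, and it stopped moving under the extra push.

**Last checks:**
- **Plates:** the final top and scene pictures show them side by side, not overlapping and leaning on the rest.
- **Keeper bar:** it sits within about 0.4 pixel (roughly 1 mm) of its starting picture on average, and 0.8 pixel in the worst patch I compared.
- **Other things on the bench:** by eye they look unmoved; I did not measure them.
- **Arm:** it is clear of everything, with the wrist force near zero.

**One disagreement:** the stand's base edges and its ledge line gave x positions about 5 mm apart. I placed by the ledge line, which matched the close-up views; either reading keeps the plates inside the allowed band. I did not measure the plates' exact lean angles.

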